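# Fetch the spectacle case from behind the things on the desk organiser

### The arm

A 6-joint arm with a two-finger parallel gripper is mounted at the origin on the work surface; the furniture and walls round the work are solid. World frame = base frame: x ahead of the robot, y to its left, z up, the work surface at z = 0. Lengths are in m, angles in degrees, forces in N, time in s.
With the tool pointing down it reaches from about 0.275 to 0.975 m from the base axis. Payload 8.4 kg.
Tool frame: the origin (TCP) lies at the very end of the fingers, on their centre line; the grasp point (between the pads) lies 19 mm behind it; z points along the fingers, y is the direction in which the jaws open and shut (so a half turn about z gives the same grasp; the last joint's range is limited). The gripper opens to 92 mm and grips with 3 to 60 N. Pads are 20 mm wide; open, the fingers measure 128 mm over their backs; the gripper's body (75 mm by 189 mm) begins 69 mm behind the grasp point.
Start: joints at [-69.752, 20.225, 93.587, -0, 66.188, -0.138], TCP at [0.218, -0.586, 0.192] pointing down, gripper open.
Joint ranges: [-150.9, 150.9], [-52.94, 120.26], [3.33, 152.33], [-74.26, 254.26], [0, 154.13], [-172.89, 172.89]. Speed limits (degrees/s): [127.2, 127.2, 159.86, 180, 180, 180].

### API

Orientations are given as a 3x3 rotation matrix whose columns are the frame's x, y, z axes.
In Python, from plant import bot gives the robot as it stands.
- The arm moves only by the tool carry_out, never from a script. Its argument "moves" is a list that holds one entry, the list of rows, each a list of 5 numbers: the closure, from -1 (fully open) to 1 (shut), then the shift along the world's x, y, z in units of 150 mm (1.0 is 150 mm), then the turn about the world's z in units of pi/2 rad (1.0 is pi/2 rad). A call has 1 to 20 rows; each row is the pose to reach, as a shift and turn from the pose commanded when the call began; what a row does not reach only later rows make up. A row lasts 1/12 s, in which the tool goes at most 41.7 mm and 7.16 degrees, less where a joint would pass 70% of its speed; a pose out of reach is approached as far as the arm can. A call with a number of a shift or a turn outside -1 to 1 is refused whole. A call with a gripper value outside its range is refused whole. The fingers move at their own pace and stop on an object; "force" is the grip in N (left out, the last holds). Time passes only in rows, so rows that repeat a pose let the fingers close. It gives the time, the measured TCP pose, the force and the opening at its end, in the units of the state.
- bot.state(): the state, without advancing time (a new reading comes with each control period).
- bot.camera(name): name is "side" or "top"; returns the picture (420x560x3 uint8, red, green, blue); there is no depth.
- bot.get_calibration(name): a dict with "fovy" (degrees; the focal length in pixels is half the picture's height over the tangent of half this angle, whatever the lens; pixels are square), "cx", "cy" (the principal point, pixels), "k1" (the pictures are not rectified: a ray, as slopes to the right and down, at radius r is drawn at 1 + k1 r^2 times it, then the intrinsics apply), "eye" and "rotation" of the camera in the world. Camera axes: x right, y down, z forward; pixel columns grow to the right and rows downward; lengths in m; the calibration is good to about 2 mm. A picture is of the moment at which its call begins. get_calibration takes no time and is no camera call.
- bot.close_job(): hands the job in, once; it reports no verdict.
The state is a dict: "t": time; "qpos": joint angles; "qd": joint speeds; "tau": joint torques, N m; "eef_pos": TCP position; "ee_rot": TCP orientation; "wrist_force": force on the tool from outside, world axes, zero at the start; "torque": the same for the moment, N m; "finger_gap": finger opening in m.
Only numpy, scipy, OpenCV 4.12 (cv2) and the standard library are available. Lean on these libraries where they do the work, as an engineer would, in place of code of your own. Each camera call takes 0.05 s, during which the arm holds its last target.

### The job

The spectacle case lies at the back of the desk organiser, shut in by the clock, the pen cup and the loudspeaker. Move these three upright into the side tray, then lay the case along the middle of the closed notebook, and only then put the three back, each just where it stood before and square to the organiser. Do not knock any of them over.

Things in the scene. Friction and masses are not known exactly. Their poses are not given: they have to be found in the camera images.
- organiser: fixed low wooden tray 200 x 250 mm (x, y), origin at the centre of its underside, front toward -x; floor 6 mm thick, rim 18 mm high. Felt pads mark a row of places at x = -36, y = -72, 0, +72 mm, where clock, cup and loudspeaker stand in any order; behind them, at x = +26 mm, lies the spectacle case, its length along y. A loose pencil lies inside the front rim.
- side_tray: fixed low wooden side tray with a cork floor, 130 x 260 mm (x, y), on the other side of the notebook from the organiser; origin at the centre of its underside, z up; floor 5 mm thick, rim 18 mm high and 5 mm thick. Empty but for a memory stick lying close to its +x rim, 85 mm from the centre toward +y.
- notebook: small closed leather notebook lying flat and fixed on the desk, 155 x 113 x 17 mm, its length along its own x; origin at the centre of its underside, z up
- desk_clock_mid (a point): centre of the desk clock: an upright wooden block 44 x 62 x 88 mm (x, y, z) with a round white dial on its -x face, 0.28 kg; axes of the block, z up; 44 mm above its foot. About 11 mm in front of the spectacle case; grip it across its x sides near the top, fingers above the case (36 mm high).
- pen_cup_mid (a point): centre of the empty round metal pen cup, 54 mm outer diameter, 92 mm high, wall 3 mm, 0.2 kg; z up; 46 mm above its foot. It stands 6 mm in front of the spectacle case; grip it across the outside near the top.
- speaker_mid (a point): centre of the small black loudspeaker: an upright box 48 x 52 x 96 mm (x, y, z) with two round cones on its -x face, 0.32 kg; axes of the box, z up; 48 mm above its foot. It stands 9 mm in front of the spectacle case; grip it across its x sides near the top.
- glasses_case_mid (a point): centre of the hard dark red spectacle case with rounded sides, 58 x 155 x 36 mm (x, y, z), 0.11 kg; length along y, z up; 18 mm above its underside. Grip it across (along x); there is finger room in front of it only when the three things are gone.
Mind the look-alikes: they are no part of the job. What is meant by the part that bears desk_clock_mid is not green, and is the smaller of those in its own colour. Of the things shaped like the part that bears speaker_mid, the black one is meant.

How it is judged:
By the outcome, as a careful person would: the job done as asked, in the order asked, and still so for the second after the job is handed in, with the robot touching nothing.
It also fails if it takes over 141 s, if anything falls off the work surface, if the arm or the gripper's body presses on something with over 40 N, if the wrist force passes 120 N, or if a joint passes its speed limit or range.

## Working session

There is one attempt and no reset: what is moved stays moved. The work goes in short steps, Python scripts to look and compute and a tool call to move; the robot and the scene stay as the last step left them, time stands still between calls to the robot, and variables do not carry over. Pictures are saved under pics/ and viewed, and the job is handed in when it is done.

Besides the shell and the picture viewer there is one more tool, called as name(argument=value, ...) on one line, values as JSON. carry_out: Moves the arm, as the interface text tells. Its arguments: {"type":"object","properties":{"moves":{"type":"array","items":{"type":"array","items":{"type":"array","items":{"type":"number"}}}},"force":{"type":"number"}},"required":["moves"]}

```bash
mkdir -p pics; ls; python3 - <<'E'
from plant import bot
import cv2
for n in("side","top"):
    im=bot.camera(n); cv2.imwrite(f"pics/{n}0.png",im[:,:,::-1]); print(n,bot.get_calibration(n))
print(bot.state())
E
```

```text
pics
side {'fovy': 43.03713380830378, 'cx': 288.21353884762345, 'cy': 211.2205750896159, 'k1': -0.1448951373535828, 'eye': array([-0.19664173,  1.16857662,  0.95505053]), 'rotation': array([[-0.88006475, -0.26918261,  0.39118635],
       [-0.47477805,  0.48410222, -0.73500397],
       [ 0.00847611, -0.83257778, -0.5538433 ]])}
top {'fovy': 47.404369519765254, 'cx': 277.2706012392035, 'cy': 211.93740481024003, 'k1': -0.024122451469031428, 'eye': array([ 0.27039085, -0.01404619,  1.61982544]), 'rotation': array([[-0.01196927, -0.99394732,  0.10920375],
       [-0.99991287,  0.0112894 , -0.00684189],
       [ 0.00556763, -0.10927613, -0.99399584]])}
{'t': 0.1, 'qpos': array([-6.97536958e+01,  2.02599009e+01,  9.36252895e+01,  1.14446933e-05,
        6.61879125e+01, -1.37996584e-01]), 'qd': array([-0.01446095, -0.05325324, -0.0409566 , -0.03049088,  0.0121524 ,
        0.02030244]), 'tau': array([ 7.83736541e-04, -5.94905341e+01, -3.34932268e+01,  6.99575571e-02,
        1.84807641e-02, -1.90278513e-05]), 'eef_pos': array([ 0.21752452, -0.58540841,  0.19102017]), 'ee_rot': array([[ 9.37377493e-01,  3.48314858e-01, -4.41357415e-04],
       [ 3.48315138e-01, -9.37376729e-01,  1.19711739e-03],
       [ 3.25560338e-06, -1.27588236e-03, -9.99999186e-01]]), 'wrist_force': array([0.15507964, 0.24717398, 0.11373199]), 'torque': array([ 0.0144547 ,  0.0228341 , -0.00051158]), 'finger_gap': 0.09170625181315933}
```

View pics/side0.png

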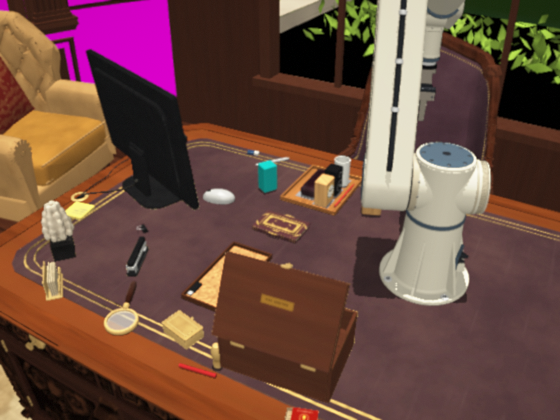

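View pics/top0.png

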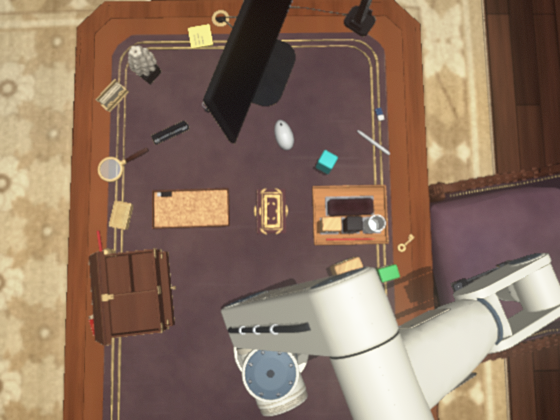

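```bash
python3 - <<'E'
import cv2
t=cv2.imread("pics/top0.png"); s=cv2.imread("pics/side0.png")
cv2.imwrite("pics/c1.png",cv2.resize(t[140:290,290:420],None,fx=4,fy=4,interpolation=cv2.INTER_CUBIC)[:600])
cv2.imwrite("pics/c2.png",cv2.resize(s[130:280,170:400],None,fx=3.4,fy=3.4,interpolation=cv2.INTER_CUBIC))
cv2.imwrite("pics/c3.png",cv2.resize(t[170:250,140:300],None,fx=5,fy=5,interpolation=cv2.INTER_CUBIC))
E
```

```text
(no output)
```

View pics/c1.png

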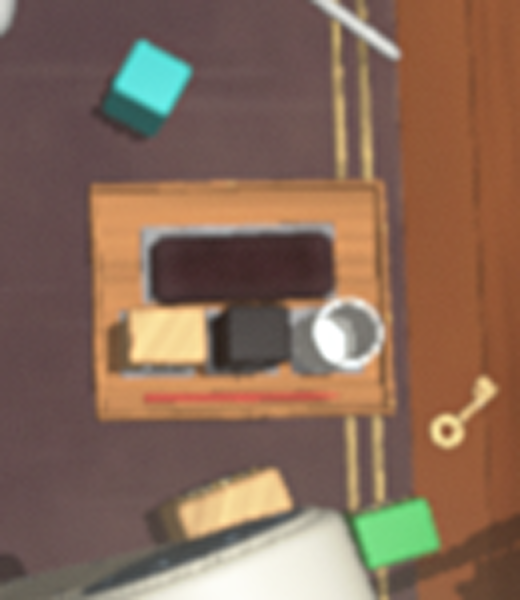

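View pics/c2.png

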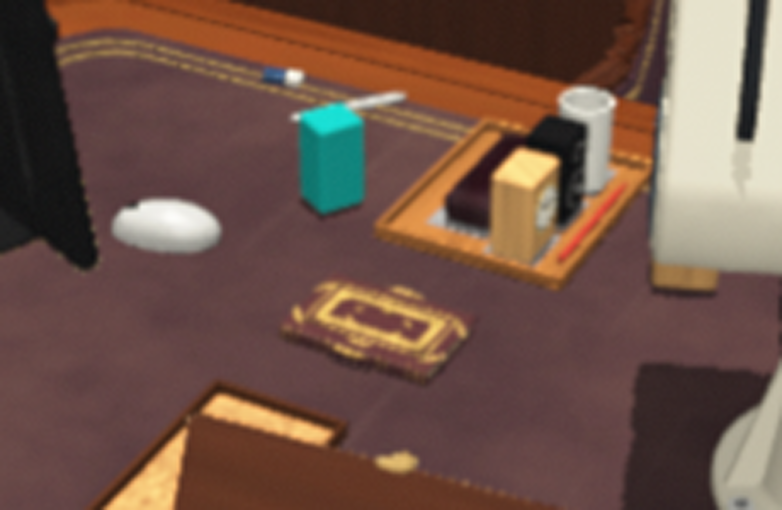

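View pics/c3.png

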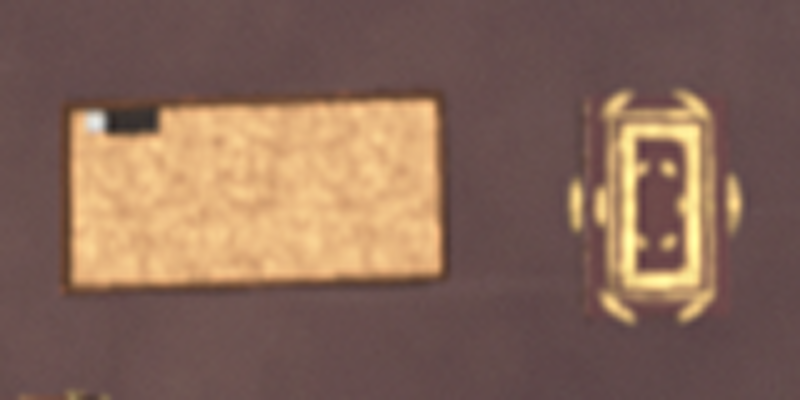

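```bash
cat > h.py <<'E'
import numpy as np, cv2
from plant import bot
H,W=420,560
def cal(n):
    c=bot.get_calibration(n); f=H/2/np.tan(np.radians(c["fovy"]/2))
    K=np.array([[f,0,c["cx"]],[0,f,c["cy"]],[0,0,1]]); d=np.array([c["k1"],0,0,0,0.])
    return K,d,np.array(c["eye"]),np.array(c["rotation"])
def plane(n,px,z):
    K,d,e,R=cal(n); u=cv2.undistortPoints(np.array(px,float).reshape(-1,1,2),K,d).reshape(-1,2)
    r=np.c_[u,np.ones(len(u))]@R.T
    return e+r*((z-e[2])/r[:,2])[:,None]
def proj(n,P):
    K,d,e,R=cal(n); P=np.array(P,float).reshape(-1,3); 
    return cv2.projectPoints((P-e)@R,np.zeros(3),np.zeros(3),K,d)[0].reshape(-1,2)
def mask_rect(m,z,n="top"):
    cs,_=cv2.findContours(m.astype(np.uint8),cv2.RETR_EXTERNAL,cv2.CHAIN_APPROX_NONE)
    c=max(cs,key=cv2.contourArea); P=plane(n,c.reshape(-1,2),z)[:,:2]
    return cv2.minAreaRect((P*1000).astype(np.float32)),c
E
python3 - <<'E'
from h import *
im=cv2.imread("pics/top0.png"); hsv=cv2.cvtColor(im,cv2.COLOR_BGR2HSV)
for y,x in [(190,340),(235,320),(224,332),(224,352),(205,350),(210,190),(212,271),(212,255),(212,240),(222,375),(160,327),(240,350)]: print(y,x,hsv[y,x],im[y,x])
# rows through organiser
print("row195",[tuple(im[195,x]) for x in list(range(308,318))+list(range(382,394))])
print("row 200 tray",[tuple(im[205,x]) for x in list(range(149,158))+list(range(224,234))])
print(plane("top",[[313,187],[385,187],[389,244],[314,244]],.018))
print(plane("top",[[154,192],[228,190],[229,226],[153,228]],.018))
print(plane("top",[[258,190],[285,190],[285,233],[258,233]],.017))
E
```

```text
190 340 [ 14 141 205] [ 92 143 205]
235 320 [ 13 136 214] [100 151 214]
224 332 [ 21  95 248] [156 220 248]
224 352 [11 24 84] [76 79 84]
205 350 [ 0 97 66] [41 41 66]
210 190 [ 15 118 226] [121 175 226]
212 271 [  0  83 110] [ 74  74 110]
212 255 [ 20 116 222] [121 187 222]
212 240 [  0  63 101] [ 76  76 101]
222 375 [ 60   4 209] [206 209 206]
160 327 [ 89 147 228] [223 228  97]
240 350 [  8 148 207] [ 87 120 207]
row195 [(np.uint8(77), np.uint8(76), np.uint8(100)), (np.uint8(78), np.uint8(78), np.uint8(101)), (np.uint8(77), np.uint8(77), np.uint8(100)), (np.uint8(71), np.uint8(73), np.uint8(96)), (np.uint8(67), np.uint8(91), np.uint8(126)), (np.uint8(85), np.uint8(130), np.uint8(187)), (np.uint8(98), np.uint8(154), np.uint8(219)), (np.uint8(99), np.uint8(155), np.uint8(222)), (np.uint8(100), np.uint8(155), np.uint8(221)), (np.uint8(99), np.uint8(153), np.uint8(220)), (np.uint8(95), np.uint8(149), np.uint8(214)), (np.uint8(82), np.uint8(129), np.uint8(184)), (np.uint8(71), np.uint8(108), np.uint8(157)), (np.uint8(82), np.uint8(123), np.uint8(173)), (np.uint8(86), np.uint8(115), np.
[... 966 characters left out ...]
7), np.uint8(125)), (np.uint8(59), np.uint8(65), np.uint8(90)), (np.uint8(72), np.uint8(72), np.uint8(96)), (np.uint8(76), np.uint8(76), np.uint8(100)), (np.uint8(76), np.uint8(77), np.uint8(101)), (np.uint8(74), np.uint8(75), np.uint8(99))]
[[ 0.53004924 -0.14722273  0.018     ]
 [ 0.5274346  -0.39203774  0.018     ]
 [ 0.33395919 -0.39843066  0.018     ]
 [ 0.33703943 -0.14669013  0.018     ]]
[[0.51900459 0.39138159 0.018     ]
 [0.52296882 0.14081023 0.018     ]
 [0.40072322 0.13753625 0.018     ]
 [0.39686466 0.39276022 0.018     ]]
[[ 0.52198259  0.03930503  0.017     ]
 [ 0.52096495 -0.05216453  0.017     ]
 [ 0.37509695 -0.05016069  0.017     ]
 [ 0.37614569  0.04040848  0.017     ]]
```

```bash
cat >> h.py <<'E'
S=4
def up(im,box):
    x0,y0,x1,y1=box
    return cv2.resize(im[y0:y1,x0:x1],None,fx=S,fy=S,interpolation=cv2.INTER_CUBIC)
def unup(p,box): # upscaled px -> full px
    return (np.array(p,float)+.5)/S-.5+np.array(box[:2])
def rect(m,box,z,n="top",close=5):
    m=cv2.morphologyEx(m.astype(np.uint8)*255,cv2.MORPH_CLOSE,np.ones((close,close)))
    m=cv2.morphologyEx(m,cv2.MORPH_OPEN,np.ones((5,5)))
    cs,_=cv2.findContours(m,cv2.RETR_EXTERNAL,cv2.CHAIN_APPROX_NONE)
    c=max(cs,key=cv2.contourArea)[:,0]
    P=plane(n,unup(c,box),z)[:,:2]*1000
    (cx,cy),(a,b),ang=cv2.minAreaRect(P.astype(np.float32))
    return np.round([cx,cy,a,b,ang],1),c,m
E
python3 - <<'E'
from h import *
im=cv2.imread("pics/top0.png")
out=[]
def go(name,box,f,z,close=5):
    u=up(im,box); hsv=cv2.cvtColor(u,cv2.COLOR_BGR2HSV).astype(int); b,g,r=[u[...,i].astype(int) for i in range(3)]
    R,c,m=rect(f(hsv[...,0],hsv[...,1],hsv[...,2],r,g,b),box,z,close=close); print(name,R)
    cv2.polylines(u,[c.reshape(-1,1,2)],True,(255,0,0),1); cv2.imwrite(f"pics/m_{name}.png",u)
B=(300,175,400,255)
go("org",B,lambda h,s,v,r,g,b:(s>90)&(r-b>42),.018,41)
go("tray",(140,180,240,240),lambda h,s,v,r,g,b:(r-b>60),.005,41)
go("trayout",(140,180,240,240),lambda h,s,v,r,g,b:(r-b>36),.018,41)
go("note",(250,180,295,240),lambda h,s,v,r,g,b:(s>78),.017,21)
go("clock",(320,212,346,236),lambda h,s,v,r,g,b:(v>228)&(g>190),.094)
go("spk",(340,212,372,238),lambda h,s,v,r,g,b:(v<110),.102)
go("case",(318,190,382,218),lambda h,s,v,r,g,b:(v<105)&(r-b>5),.030)
go("cup",(366,210,392,238),lambda h,s,v,r,g,b:(v>180)&(s<40),.098,41)
E
python3 - <<'E'
import cv2,numpy as np
a=[cv2.imread(f"pics/m_{n}.png") for n in ("org","trayout","tray","note","clock","spk","case","cup")]
c=np.zeros((600,800,3),np.uint8)
def put(i,x,y):
    h,w=a[i].shape[:2]; h=min(h,600-y);w=min(w,800-x); c[y:y+h,x:x+w]=a[i][:h,:w]
put(0,0,0);put(1,400,0);put(3,400,240);put(4,0,330);put(5,110,330);put(6,0,450);put(7,250,330);put(2,590,240)
cv2.imwrite("pics/mont.png",c)
E
```

```text
org [ 436.1 -291.1  299.9  270.9   89.3]
tray [464.6 269.3 126.2 254.7   1.2]
trayout [464.5 268.6 134.  262.2   1.3]
note [450.4  -2.3 118.9 160.3  89.4]
clock [ 399.6 -198.1   56.3   39.4   89.3]
spk [ 401.3 -274.2  101.9   68.    89.3]
case [ 456.1 -269.1   66.3  152.6    1.1]
cup [ 397.6 -336.8   74.9   66.5   49.9]
```

View pics/mont.png

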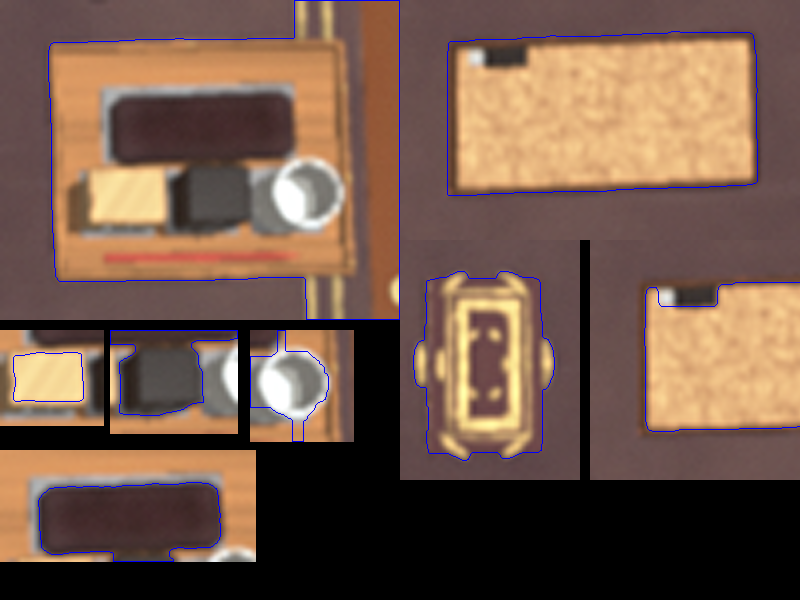

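```bash
cat >> h.py <<'E'
def edge(im,p0,p1,z,n="top",half=4,ns=60,ch=None,which="max"):
    """sub-pixel strongest gradient near segment p0-p1 (px); returns world points on plane z after line fit"""
    g=im.astype(np.float32) if ch is None else ch.astype(np.float32)
    p0=np.array(p0,float);p1=np.array(p1,float);t=(p1-p0)/np.linalg.norm(p1-p0);nn=np.array([-t[1],t[0]])
    offs=np.arange(-half,half+.01,.25); pts=[]
    for s in np.linspace(0,1,ns):
        q=p0+(p1-p0)*s+offs[:,None]*nn
        v=cv2.remap(g,q[:,0:1].astype(np.float32),q[:,1:2].astype(np.float32),cv2.INTER_CUBIC).reshape(len(offs),-1)
        d=np.abs(np.gradient(cv2.GaussianBlur(v,(1,5),0) ,axis=0)).sum(1)
        k=d.argmax(); w=d[max(0,k-3):k+4]; pts.append(p0+(p1-p0)*s+nn*(offs[max(0,k-3):k+4]*w).sum()/w.sum())
    pts=np.array(pts); P=plane(n,pts,z)[:,:2]*1000
    vx,vy,x,y=cv2.fitLine(P.astype(np.float32),cv2.DIST_HUBER,0,.01,.01).ravel()
    res=np.abs((P-[x,y])@[-vy,vx]); 
    return np.array([x,y]),np.array([vx,vy]),np.median(res),pts
E
python3 - <<'E'
from h import *
im=cv2.imread("pics/top0.png"); rb=im[...,2].astype(np.float32)-im[...,0]
def show(nm,*a,**k):
    p,v,r,pts=edge(im,*a,ch=rb,**k); print(nm,p.round(1),"ang",np.degrees(np.arctan2(v[1],v[0])).round(2),"res",r.round(2))
show("org +x top",(317,187),(375,187),.018)
show("org -x bot",(320,244.5),(368,244.5),0)
show("org +y bot",(313.2,190),(314.5,241),0)
show("org -y top",(386,195),(388.5,240),.018,half=2.5)
show("tray +x top",(165,191.5),(220,190.5),.018,half=3)
show("tray -x",(160,228),(223,226.5),0,half=3)
show("tray +y",(153.5,195),(152.8,224),.018,half=3)
show("tray -y",(228.5,193),(229,223),0,half=3)
show("note +y",(258,192),(258,232),.017,half=3)
show("note -y",(285.5,192),(285.5,232),.017,half=3)
show("note +x",(266,188),(278,188),.017,half=3)
show("note -x",(266,234),(278,234),.017,half=3)
E
```

```text
org +x top [ 536.7 -267.6] ang -89.53 res 0.22
org -x bot [ 335.9 -250.4] ang -89.63 res 0.36
org +y bot [ 424.8 -146.2] ang 0.45 res 0.37
org -y top [ 426.4 -395.9] ang 0.26 res 0.34
tray +x top [522.8 258.8] ang -88.6 res 0.32
tray -x [403.3 272.5] ang -88.71 res 0.79
tray +y [461.4 391.2] ang 1.52 res 0.21
tray -y [465.  143.8] ang 1.76 res 1.08
note +y [446.8  32.6] ang -0.62 res 0.79
note -y [447.6 -45.3] ang -0.57 res 0.81
note +x [522.2  -6.4] ang -76.38 res 1.91
note -x [375.1  -8.2] ang 87.09 res 1.39
```

```bash
python3 - <<'E'
from h import *
im=cv2.imread("pics/top0.png"); s=cv2.imread("pics/side0.png")
a=cv2.resize(im[180:244,246:298],None,fx=9,fy=9,interpolation=cv2.INTER_CUBIC)
b=cv2.resize(s[205:245,248:313],None,fx=9,fy=9,interpolation=cv2.INTER_CUBIC)
cv2.imwrite("pics/n1.png",cv2.convertScaleAbs(a,alpha=1.6)); cv2.imwrite("pics/n2.png",cv2.convertScaleAbs(b,alpha=1.6))
E
```

```text
(no output)
```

View pics/n1.png

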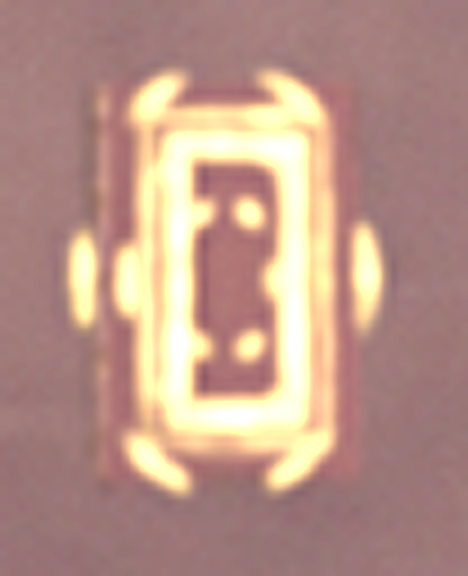

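View pics/n2.png

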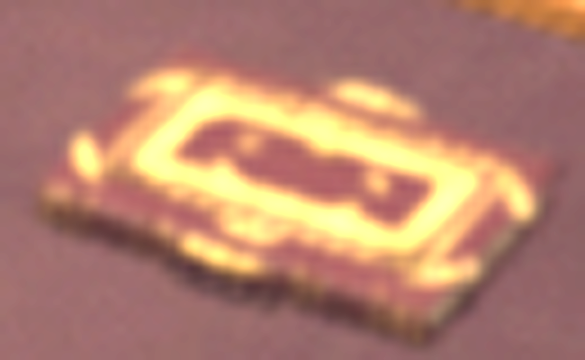

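```bash
python3 - <<'E'
from h import *
im=cv2.imread("pics/top0.png"); g=cv2.cvtColor(im,cv2.COLOR_BGR2GRAY)
exp={"clock":(399.7,-199.3,.094),"spk":(400.3,-271.3,.102),"cup":(400.8,-343.3,.098),"case":(462.3,-270.8,.024)}
dim={"clock":(22,31),"spk":(24,26),"case":(29,77.5)}
S6=8;x0,y0,x1,y1=312,185,392,250
u=cv2.resize(im[y0:y1,x0:x1],None,fx=S6,fy=S6,interpolation=cv2.INTER_CUBIC)
f=lambda P:(((proj("top",P)-[x0,y0]+.5)*S6-.5)*16).round().astype(np.int32).reshape(-1,1,2)
for k,(x,y,z) in exp.items():
    if k=="cup":
        t=np.linspace(0,2*np.pi,60);o=np.c_[27*np.cos(t),27*np.sin(t)]
    else: a,b=dim[k];o=np.array([[a,b],[a,-b],[-a,-b],[-a,b]],float)
    o=o@np.array([[1,.0075],[-.0075,1]])
    P=np.c_[(np.array([x,y])+o)/1000,np.full(len(o),z)]
    cv2.polylines(u,[f(P)],True,(255,0,255),1,cv2.LINE_AA,4)
cv2.imwrite("pics/ov.png",u)
# lid: corners in top px & side
print(plane("top",[[92,250],[167,248],[175,330],[98,345]],.1).round(3))
for z in(0,.1,.2): print(z,plane("side",[[227,258],[348,285],[356,322]],z).round(3).tolist(),plane("top",[[236,140],[206,105]],z).round(3).tolist())
E
```

```text
[[0.323 0.565 0.1  ]
 [0.326 0.326 0.1  ]
 [0.071 0.299 0.1  ]
 [0.027 0.538 0.1  ]]
0 [[0.516, 0.199, 0.0], [0.167, 0.139, 0.0], [0.094, 0.257, 0.0]] [[0.701, 0.115, 0.0], [0.827, 0.219, 0.0]]
0.1 [[0.442, 0.301, 0.1], [0.129, 0.247, 0.1], [0.064, 0.352, 0.1]] [[0.674, 0.107, 0.1], [0.793, 0.205, 0.1]]
0.2 [[0.367, 0.402, 0.2], [0.091, 0.354, 0.2], [0.033, 0.448, 0.2]] [[0.648, 0.099, 0.2], [0.758, 0.191, 0.2]]
```

View pics/ov.png

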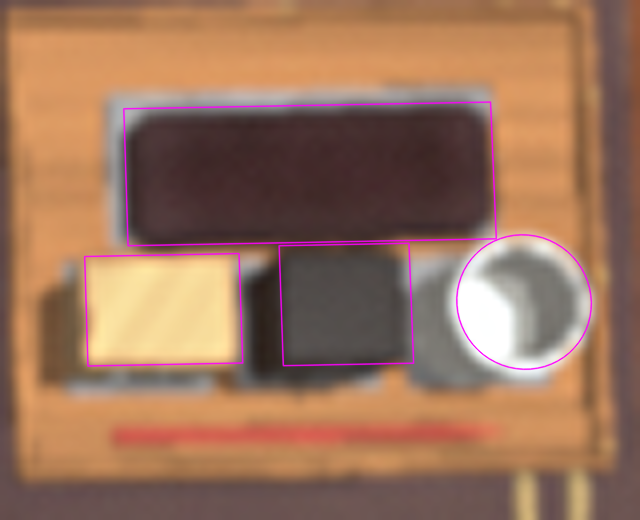

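carry_out(moves=[[[-1,0.2,0.2,0,0.07],[-1,0.4,0.4,0,0.15],[-1,0.6,0.6,0,0.23],[-1,0.7,0.8,0,0.31],[-1,0.8,1,0,0.39],[-1,0.8,1,0,0.47],[-1,0.8,1,0,0.55],[-1,0.8,1,0,0.63],[-1,0.8,1,0,0.71],[-1,0.8,1,0,0.778],[-1,0.8,1,0,0.778]]], force=20)

```text
t: 1.02
eef_pos: [0.3376, -0.4356, 0.1914]
ee_rot: [[-0.012, 1.0, -0.0], [1.0, 0.012, 0.001], [0.001, -0.0, -1.0]]
wrist_force: [-0.2, -0.1, 0.6]
finger_gap: 0.0918
```

carry_out(moves=[[[-1,0.1,0.25,0,0],[-1,0.2,0.5,0,0],[-1,0.3,0.75,0,0],[-1,0.4,1,0,0],[-1,0.4,1,0,0],[-1,0.4,1,0,0]]])

```text
t: 1.52
eef_pos: [0.3983, -0.2842, 0.1917]
ee_rot: [[-0.007, 1.0, -0.0], [1.0, 0.007, 0.0], [0.0, -0.0, -1.0]]
wrist_force: [0.4, -0.5, 0.7]
finger_gap: 0.0917
```

carry_out(moves=[[[-1,0.01,0.2,0,0],[-1,0.01,0.4,0,0],[-1,0.01,0.567,0,0],[-1,0.01,0.567,-0.1,0],[-1,0.01,0.567,-0.3,0],[-1,0.01,0.567,-0.5,0],[-1,0.01,0.567,-0.7,0],[-1,0.01,0.567,-0.85,0],[-1,0.01,0.567,-0.905,0],[-1,0.01,0.567,-0.905,0],[-1,0.01,0.567,-0.905,0]]])

```text
t: 2.43
eef_pos: [0.3993, -0.2016, 0.0563]
ee_rot: [[-0.005, 1.0, -0.0], [1.0, 0.005, 0.0], [0.0, -0.0, -1.0]]
wrist_force: [-0.6, -0.3, 0.6]
finger_gap: 0.0917
```

```bash
python3 - <<'E'
from h import *
s=bot.camera("side"); cv2.imwrite("pics/s1.png",cv2.resize(s[110:240,230:430,::-1],None,fx=4,fy=4,interpolation=cv2.INTER_CUBIC)); print(bot.state()["eef_pos"])
E
```

```text
[ 0.39991359 -0.20171243  0.05688556]
```

View pics/s1.png

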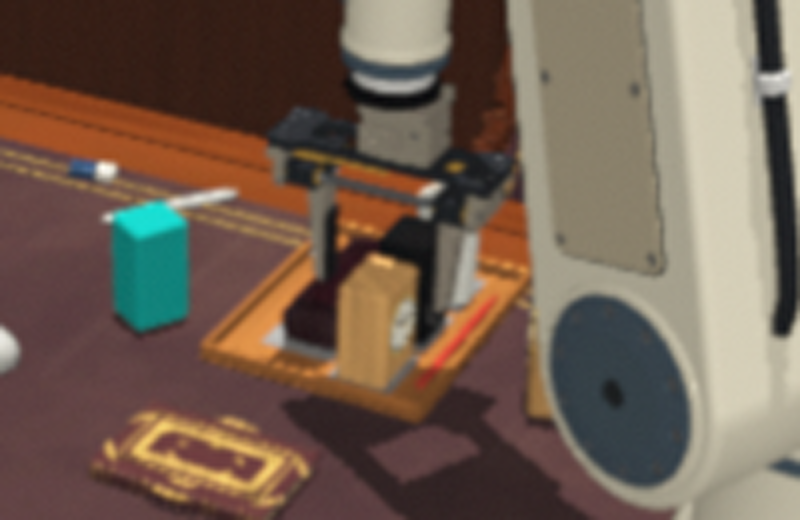

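carry_out(moves=[[[1,0,0,0,0],[1,0,0,0,0],[1,0,0,0,0],[1,0,0,0,0],[1,0,0,0,0],[1,0,0,0,0],[1,0,0,0,0],[1,0,0,0,0]]])

```text
t: 3.15
eef_pos: [0.3996, -0.2009, 0.056]
ee_rot: [[-0.007, 1.0, 0.001], [1.0, 0.007, -0.0], [-0.0, 0.001, -1.0]]
wrist_force: [0.5, 0.2, 1.1]
finger_gap: 0.0441
```

carry_out(moves=[[[1,0,0,0.05,0],[1,0,0,0.13,0],[1,0,0,0.23,0],[1,0,0,0.33,0],[1,0,0.04,0.38,0],[1,0.01,0.12,0.4,0],[1,0.02,0.24,0.4,0],[1,0.04,0.38,0.4,0],[1,0.06,0.53,0.4,0],[1,0.08,0.68,0.4,0],[1,0.1,0.84,0.4,0],[1,0.12,1.0,0.4,0]]])

```text
t: 4.15
eef_pos: [0.4165, -0.0494, 0.1158]
ee_rot: [[-0.007, 1.0, -0.001], [1.0, 0.007, 0.0], [0.0, -0.001, -1.0]]
wrist_force: [-0.3, -0.1, -2.5]
finger_gap: 0.0436
```

carry_out(moves=[[[1,0.02,0.16,0,0],[1,0.04,0.32,0,0],[1,0.06,0.49,0,0],[1,0.08,0.66,0,0],[1,0.1,0.83,0,0],[1,0.12,1,0,0]]])

```text
t: 4.65
eef_pos: [0.4344, 0.1007, 0.1158]
ee_rot: [[-0.007, 1.0, -0.001], [1.0, 0.007, -0.0], [-0.0, -0.001, -1.0]]
wrist_force: [0.1, 0.1, -3.1]
finger_gap: 0.0442
```

carry_out(moves=[[[1,0.04,0.16,0,0],[1,0.08,0.33,0,0],[1,0.12,0.5,0,0],[1,0.16,0.66,0,0],[1,0.19,0.83,0,0],[1,0.227,1,0,0]]])

```text
t: 5.15
eef_pos: [0.4683, 0.2505, 0.1157]
ee_rot: [[-0.007, 1.0, -0.001], [1.0, 0.007, -0.001], [-0.001, -0.001, -1.0]]
wrist_force: [0.1, 1.1, -2.9]
finger_gap: 0.0436
```

carry_out(moves=[[[1,0,0.15,0,0],[1,0,0.28,0,0],[1,0,0.38,0,0],[1,0,0.45,0,0],[1,0,0.49,0,0],[1,0,0.5,0,0],[1,0,0.5,-0.05,0],[1,0,0.5,-0.12,0],[1,0,0.5,-0.2,0],[1,0,0.5,-0.27,0],[1,0,0.5,-0.32,0],[1,0,0.5,-0.35,0],[1,0,0.5,-0.35,0],[1,0,0.5,-0.35,0]]])

```text
t: 6.32
eef_pos: [0.4692, 0.3241, 0.0631]
ee_rot: [[-0.007, 1.0, -0.0], [1.0, 0.007, -0.0], [-0.0, -0.0, -1.0]]
wrist_force: [0.2, 0.0, -2.4]
finger_gap: 0.0441
```

carry_out(moves=[[[1,0,0,-0.02,0],[1,0,0,-0.035,0],[1,0,0,-0.047,0],[1,0,0,-0.053,0],[1,0,0,-0.053,0],[1,0,0,-0.053,0]]])

```text
t: 6.82
eef_pos: [0.4693, 0.3242, 0.0555]
ee_rot: [[-0.007, 1.0, 0.0], [1.0, 0.007, 0.0], [0.0, 0.0, -1.0]]
wrist_force: [0.1, -0.0, -2.1]
finger_gap: 0.0439
```

carry_out(moves=[[[1,0,0,-0.005,0],[1,0,0,-0.008,0],[1,0,0,-0.008,0]]])

```text
t: 7.07
eef_pos: [0.4696, 0.3244, 0.055]
ee_rot: [[-0.007, 1.0, 0.0], [1.0, 0.007, 0.0], [0.0, 0.001, -1.0]]
wrist_force: [-0.3, -1.4, 5.3]
finger_gap: 0.0438
```

carry_out(moves=[[[-1,0,0,0,0],[-1,0,0,0,0],[-1,0,0,0,0],[-1,0,0,0,0],[-1,0,0,0,0],[-1,0,0,0,0],[-1,0,0,0.1,0],[-1,0,0,0.3,0],[-1,0,0,0.5,0],[-1,0,0,0.6,0],[-1,0,-0.2,0.6,0],[-1,0,-0.45,0.6,0],[-1,0,-0.7,0.6,0],[-1,0,-0.98,0.6,0]]])

```text
t: 8.23
eef_pos: [0.4691, 0.1767, 0.1444]
ee_rot: [[-0.009, 1.0, 0.001], [1.0, 0.009, 0.0], [0.0, 0.001, -1.0]]
wrist_force: [1.2, -0.9, 0.1]
finger_gap: 0.0921
```

```bash
python3 - <<'E'
from h import *
s=bot.camera("top"); cv2.imwrite("pics/s2.png",cv2.resize(s[120:300,60:420,::-1],None,fx=2.2,fy=2.2,interpolation=cv2.INTER_CUBIC)); print(bot.state()["eef_pos"])
E
```

```text
[0.46790068 0.17003765 0.14396073]
```

View pics/s2.png

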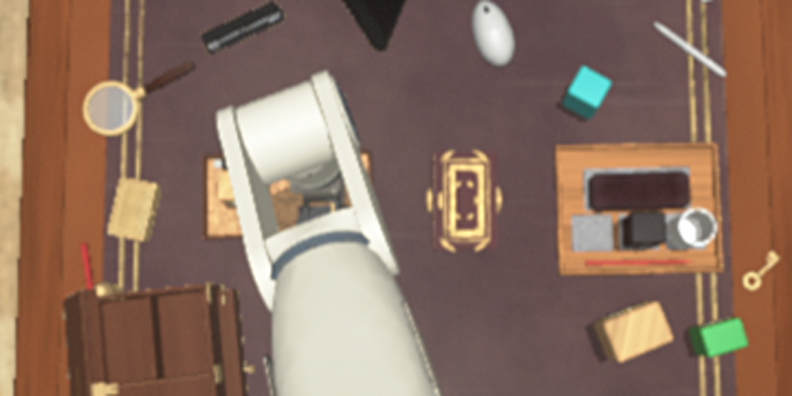

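carry_out(moves=[[[-1,-0.04,-0.22,0,0],[-1,-0.08,-0.47,0,0],[-1,-0.12,-0.74,0,0],[-1,-0.16,-1,0,0]]])

```text
t: 8.62
eef_pos: [0.4447, 0.026, 0.1444]
ee_rot: [[-0.008, 1.0, 0.0], [1.0, 0.008, -0.0], [-0.0, 0.0, -1.0]]
wrist_force: [0.9, 0.3, -0.3]
finger_gap: 0.0918
```

carry_out(moves=[[[-1,-0.04,-0.26,0,0],[-1,-0.08,-0.52,0,0],[-1,-0.12,-0.77,0,0],[-1,-0.16,-1,0,0]]])

```text
t: 8.95
eef_pos: [0.4207, -0.1245, 0.1445]
ee_rot: [[-0.007, 1.0, 0.001], [1.0, 0.007, -0.0], [-0.0, 0.001, -1.0]]
wrist_force: [0.3, 0.4, -0.1]
finger_gap: 0.092
```

carry_out(moves=[[[-1,-0.04,-0.25,0,0],[-1,-0.08,-0.5,0,0],[-1,-0.12,-0.75,0,0],[-1,-0.147,-0.92,0,0],[-1,-0.147,-1,0,0],[-1,-0.147,-1,0,0],[-1,-0.147,-1,-0.1,0],[-1,-0.147,-1,-0.25,0],[-1,-0.147,-1,-0.4,0],[-1,-0.147,-1,-0.5,0],[-1,-0.147,-1,-0.549,0],[-1,-0.147,-1,-0.549,0],[-1,-0.147,-1,-0.549,0]]])

```text
t: 10.03
eef_pos: [0.3995, -0.2717, 0.0622]
ee_rot: [[-0.008, 1.0, -0.0], [1.0, 0.008, 0.0], [0.0, -0.0, -1.0]]
wrist_force: [0.3, -0.1, 0.7]
finger_gap: 0.0916
```

carry_out(moves=[[[1,0,0,0,0],[1,0,0,0,0],[1,0,0,0,0],[1,0,0,0,0],[1,0,0,0,0],[1,0,0,0,0],[1,0,0,0,0]]])

```text
t: 10.62
eef_pos: [0.3996, -0.2727, 0.0622]
ee_rot: [[-0.007, 1.0, 0.001], [1.0, 0.007, -0.0], [-0.0, 0.001, -1.0]]
wrist_force: [-0.4, -0.4, -2.0]
finger_gap: 0.0483
```

carry_out(moves=[[[1,0,0,0.05,0],[1,0,0,0.13,0],[1,0,0,0.23,0],[1,0,0,0.33,0],[1,0,0.04,0.38,0],[1,0.01,0.12,0.4,0],[1,0.02,0.24,0.4,0],[1,0.04,0.38,0.4,0],[1,0.06,0.53,0.4,0],[1,0.08,0.68,0.4,0],[1,0.1,0.84,0.4,0],[1,0.12,1.0,0.4,0]]])

```text
t: 11.62
eef_pos: [0.4161, -0.1203, 0.1213]
ee_rot: [[-0.007, 1.0, -0.001], [1.0, 0.007, 0.001], [0.001, -0.001, -1.0]]
wrist_force: [0.4, -0.4, -3.8]
finger_gap: 0.048
```

carry_out(moves=[[[1,0.02,0.16,0,0],[1,0.04,0.32,0,0],[1,0.06,0.49,0,0],[1,0.08,0.66,0,0],[1,0.1,0.83,0,0],[1,0.12,1,0,0]]])

```text
t: 12.12
eef_pos: [0.4338, 0.0295, 0.1213]
ee_rot: [[-0.007, 1.0, -0.002], [1.0, 0.007, 0.0], [0.0, -0.002, -1.0]]
wrist_force: [0.2, -0.3, -3.7]
finger_gap: 0.0483
```

carry_out(moves=[[[1,0.04,0.16,0,0],[1,0.08,0.33,0,0],[1,0.12,0.5,0,0],[1,0.16,0.66,0,0],[1,0.19,0.83,0,0],[1,0.227,1,0,0]]])

```text
t: 12.62
eef_pos: [0.4676, 0.1792, 0.1211]
ee_rot: [[-0.007, 1.0, -0.002], [1.0, 0.007, -0.001], [-0.001, -0.002, -1.0]]
wrist_force: [0.0, 0.6, -4.3]
finger_gap: 0.0481
```

carry_out(moves=[[[1,0,0.15,0,0],[1,0,0.28,0,0],[1,0,0.38,0,0],[1,0,0.44,0,0],[1,0,0.47,0,0],[1,0,0.48,0,0],[1,0,0.48,-0.06,0],[1,0,0.48,-0.15,0],[1,0,0.48,-0.24,0],[1,0,0.48,-0.32,0],[1,0,0.48,-0.37,0],[1,0,0.48,-0.395,0],[1,0,0.48,-0.4,0],[1,0,0.48,-0.405,0],[1,0,0.48,-0.405,0]]])

```text
t: 13.87
eef_pos: [0.4696, 0.2495, 0.0615]
ee_rot: [[-0.007, 1.0, 0.001], [1.0, 0.007, 0.0], [0.0, 0.001, -1.0]]
wrist_force: [-0.1, 0.3, -3.3]
finger_gap: 0.0482
```

carry_out(moves=[[[1,0,0,-0.004,0],[1,0,0,-0.006,0],[1,0,0,-0.006,0]]])

```text
t: 14.12
eef_pos: [0.4697, 0.2498, 0.061]
ee_rot: [[-0.007, 1.0, 0.001], [1.0, 0.007, 0.0], [0.0, 0.001, -1.0]]
wrist_force: [-0.4, -0.9, 3.5]
finger_gap: 0.0482
```

carry_out(moves=[[[-1,0,0,0,0],[-1,0,0,0,0],[-1,0,0,0,0],[-1,0,0,0,0],[-1,0,0,0,0],[-1,0,0,0,0],[-1,0,0,0.1,0],[-1,0,0,0.3,0],[-1,0,0,0.5,0],[-1,0,0,0.6,0],[-1,0,-0.2,0.6,0],[-1,0,-0.45,0.6,0],[-1,0,-0.7,0.6,0],[-1,0,-0.96,0.6,0]]])

```text
t: 15.28
eef_pos: [0.469, 0.1045, 0.1505]
ee_rot: [[-0.008, 1.0, 0.001], [1.0, 0.008, 0.0], [0.0, 0.001, -1.0]]
wrist_force: [0.3, -0.1, 0.6]
finger_gap: 0.0919
```

carry_out(moves=[[[-1,-0.04,-0.26,0,0],[-1,-0.08,-0.51,0,0],[-1,-0.12,-0.76,0,0],[-1,-0.16,-1,0,0]]])

```text
t: 15.62
eef_pos: [0.4447, -0.0462, 0.1504]
ee_rot: [[-0.007, 1.0, 0.0], [1.0, 0.007, -0.0], [-0.0, 0.0, -1.0]]
wrist_force: [0.8, -0.1, -0.2]
finger_gap: 0.0923
```

carry_out(moves=[[[-1,-0.04,-0.26,0,0],[-1,-0.08,-0.52,0,0],[-1,-0.12,-0.77,0,0],[-1,-0.16,-1,0,0]]])

```text
t: 15.95
eef_pos: [0.4207, -0.1966, 0.1505]
ee_rot: [[-0.007, 1.0, 0.001], [1.0, 0.007, -0.0], [-0.0, 0.001, -1.0]]
wrist_force: [1.7, 0.3, 0.2]
finger_gap: 0.092
```

carry_out(moves=[[[-1,-0.04,-0.25,0,0],[-1,-0.08,-0.5,0,0],[-1,-0.12,-0.75,0,0],[-1,-0.144,-0.92,0,0],[-1,-0.144,-1,0,0],[-1,-0.144,-1,0,0],[-1,-0.144,-1,-0.1,0],[-1,-0.144,-1,-0.25,0],[-1,-0.144,-1,-0.4,0],[-1,-0.144,-1,-0.55,0],[-1,-0.144,-1,-0.609,0],[-1,-0.144,-1,-0.609,0],[-1,-0.144,-1,-0.609,0]]])

```text
t: 17.03
eef_pos: [0.3999, -0.3436, 0.0592]
ee_rot: [[-0.008, 1.0, -0.001], [1.0, 0.008, 0.001], [0.001, -0.001, -1.0]]
wrist_force: [0.6, 0.8, 0.4]
finger_gap: 0.0918
```

carry_out(moves=[[[1,0,0,0,0],[1,0,0,0,0],[1,0,0,0,0],[1,0,0,0,0],[1,0,0,0,0],[1,0,0,0,0],[1,0,0,0,0]]])

```text
t: 17.62
eef_pos: [0.4, -0.3447, 0.0592]
ee_rot: [[-0.007, 1.0, 0.001], [1.0, 0.007, -0.0], [-0.0, 0.001, -1.0]]
wrist_force: [0.1, -0.8, 2.2]
finger_gap: 0.0525
```

carry_out(moves=[[[1,0,0,0.05,0],[1,0,0,0.13,0],[1,0,0,0.23,0],[1,0,0,0.33,0],[1,0,0.04,0.38,0],[1,0.01,0.12,0.4,0],[1,0.02,0.24,0.4,0],[1,0.04,0.38,0.4,0],[1,0.06,0.53,0.4,0],[1,0.08,0.68,0.4,0],[1,0.1,0.84,0.4,0],[1,0.12,1.0,0.4,0]]])

```text
t: 18.62
eef_pos: [0.4167, -0.1922, 0.1183]
ee_rot: [[-0.007, 1.0, -0.001], [1.0, 0.007, 0.001], [0.001, -0.001, -1.0]]
wrist_force: [1.2, -0.1, -1.2]
finger_gap: 0.0527
```

carry_out(moves=[[[1,0.02,0.16,0,0],[1,0.04,0.32,0,0],[1,0.06,0.49,0,0],[1,0.08,0.66,0,0],[1,0.1,0.83,0,0],[1,0.12,1,0,0]]])

```text
t: 19.12
eef_pos: [0.4343, -0.0424, 0.1184]
ee_rot: [[-0.007, 1.0, -0.001], [1.0, 0.007, 0.0], [0.0, -0.001, -1.0]]
wrist_force: [0.3, 0.1, -2.4]
finger_gap: 0.0527
```

carry_out(moves=[[[1,0.04,0.16,0,0],[1,0.08,0.33,0,0],[1,0.12,0.5,0,0],[1,0.16,0.66,0,0],[1,0.19,0.83,0,0],[1,0.224,1,0,0]]])

```text
t: 19.62
eef_pos: [0.4678, 0.1073, 0.1183]
ee_rot: [[-0.007, 1.0, -0.002], [1.0, 0.007, -0.0], [-0.0, -0.002, -1.0]]
wrist_force: [-0.0, -0.1, -2.0]
finger_gap: 0.0524
```

carry_out(moves=[[[1,0,0.15,0,0],[1,0,0.28,0,0],[1,0,0.38,0,0],[1,0,0.46,0,0],[1,0,0.5,0,0],[1,0,0.52,0,0],[1,0,0.52,-0.06,0],[1,0,0.52,-0.15,0],[1,0,0.52,-0.24,0],[1,0,0.52,-0.32,0],[1,0,0.52,-0.37,0],[1,0,0.52,-0.395,0],[1,0,0.52,-0.4,0],[1,0,0.52,-0.405,0],[1,0,0.52,-0.409,0],[1,0,0.52,-0.409,0]]])

```text
t: 20.95
eef_pos: [0.4695, 0.1835, 0.0581]
ee_rot: [[-0.007, 1.0, 0.0], [1.0, 0.007, 0.0], [0.0, 0.0, -1.0]]
wrist_force: [-0.8, -0.6, 1.8]
finger_gap: 0.0524
```

carry_out(moves=[[[-1,0,0,0,0],[-1,0,0,0,0],[-1,0,0,0,0],[-1,0,0,0,0],[-1,0,0,0,0],[-1,0,0,0,0],[-1,0,0,0.1,0],[-1,0,0,0.3,0],[-1,0,0,0.5,0],[-1,0,0,0.6,0],[-0.7,0,-0.2,0.6,0],[-0.7,0,-0.45,0.6,0],[-0.7,0,-0.7,0.6,0],[-0.7,0,-1,0.6,0]]])

```text
t: 22.12
eef_pos: [0.4691, 0.036, 0.1478]
ee_rot: [[-0.009, 1.0, 0.001], [1.0, 0.009, 0.0], [0.0, 0.001, -1.0]]
wrist_force: [1.2, -0.6, 0.3]
finger_gap: 0.0782
```

carry_out(moves=[[[-0.7,-0.01,-0.26,0,0],[-0.7,-0.02,-0.51,0,0],[-0.7,-0.03,-0.76,0,0],[-0.7,-0.05,-1,0,0],[-0.7,-0.05,-1,0,0]]])

```text
t: 22.53
eef_pos: [0.4615, -0.1182, 0.1478]
ee_rot: [[-0.004, 1.0, 0.001], [1.0, 0.004, -0.002], [-0.002, 0.001, -1.0]]
wrist_force: [0.2, 0.3, -0.1]
finger_gap: 0.0783
```

```bash
python3 - <<'E'
from h import *
s=bot.camera("top")[:,:,::-1].copy(); cv2.imwrite("pics/t2.png",s)
cv2.imwrite("pics/t2c.png",cv2.resize(s[180:250,140:400],None,fx=3,fy=3,interpolation=cv2.INTER_CUBIC)); print(bot.state()["eef_pos"])
box=(318,190,382,235); u=up(s,box); hsv=cv2.cvtColor(u,cv2.COLOR_BGR2HSV).astype(int)
R,c,m=rect((hsv[...,2]<115)&(hsv[...,1]>50),box,.027); print(R)
E
```

```text
[ 0.46145783 -0.11586678  0.1476288 ]
[ 459.6 -298.    53.9   96.4    1.8]
```

View pics/t2c.png

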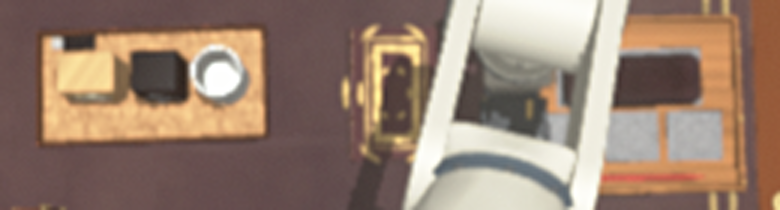

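carry_out(moves=[[[-0.7,0,-0.25,0,0],[-0.7,0,-0.5,0,0],[-0.7,0,-0.75,0,0],[-0.7,0,-0.95,0,0],[-0.7,0,-1,-0.1,0],[-0.7,0,-1,-0.3,0],[-0.7,0,-1,-0.4,0],[-0.7,0,-1,-0.4,0]]])

```text
t: 23.25
eef_pos: [0.4599, -0.2611, 0.0845]
ee_rot: [[-0.007, 1.0, -0.005], [1.0, 0.007, 0.003], [0.003, -0.005, -1.0]]
wrist_force: [-0.5, 0.3, 0.2]
finger_gap: 0.0781
```

carry_out(moves=[[[-0.7,0,-0.035,-0.08,0],[-0.7,0,-0.035,-0.2,0],[-0.7,0,-0.035,-0.32,0],[-0.7,0,-0.035,-0.42,0],[-0.7,0,-0.035,-0.48,0],[-0.7,0,-0.035,-0.5,0],[-0.7,0,-0.035,-0.505,0],[-0.7,0,-0.035,-0.505,0]]])

```text
t: 23.92
eef_pos: [0.4624, -0.2686, 0.0124]
ee_rot: [[-0.007, 1.0, 0.001], [1.0, 0.007, -0.0], [-0.0, 0.001, -1.0]]
wrist_force: [-0.2, 0.4, 0.5]
finger_gap: 0.0785
```

carry_out(moves=[[[1,0,0,0,0],[1,0,0,0,0],[1,0,0,0,0],[1,0,0,0,0],[1,0,0,0,0],[1,0,0,0,0]]], force=15)

```text
t: 24.42
eef_pos: [0.4621, -0.2687, 0.0124]
ee_rot: [[-0.007, 1.0, 0.001], [1.0, 0.007, -0.0], [-0.0, 0.001, -1.0]]
wrist_force: [-0.7, 1.0, 6.2]
finger_gap: 0.0517
```

carry_out(moves=[[[-0.7,0,0,0,0],[-0.7,0,0,0,0],[-0.7,0,0,0,0],[-0.7,0,0,-0.01,0],[-0.7,0,0,-0.022,0],[-0.7,0,0,-0.022,0],[1,0,0,-0.022,0],[1,0,0,-0.022,0],[1,0,0,-0.022,0],[1,0,0,-0.022,0],[1,0,0,-0.022,0],[1,0,0,-0.022,0]]])

```text
t: 25.42
eef_pos: [0.4618, -0.2684, 0.0085]
ee_rot: [[-0.007, 1.0, -0.0], [1.0, 0.007, -0.0], [-0.0, -0.0, -1.0]]
wrist_force: [0.3, -0.1, -0.9]
finger_gap: 0.0553
```

carry_out(moves=[[[1,0,0,0.03,0],[1,0,0,0.08,0],[1,0,0,0.16,0],[1,0,0,0.26,0],[1,0,0,0.35,0],[1,0,0,0.4,0],[1,0,0,0.4,0]]])

```text
t: 26.0
eef_pos: [0.4631, -0.2692, 0.071]
ee_rot: [[-0.007, 1.0, 0.003], [1.0, 0.007, -0.002], [-0.002, 0.003, -1.0]]
wrist_force: [0.3, -0.7, -2.3]
finger_gap: 0.055
```

carry_out(moves=[[[1,0,0.04,0,0.02],[1,-0.01,0.12,0,0.06],[1,-0.02,0.23,0,0.11],[1,-0.03,0.36,0,0.17],[1,-0.04,0.5,0,0.23],[1,-0.06,0.65,0,0.29],[1,-0.07,0.8,0,0.35],[1,-0.096,0.93,0,0.41],[1,-0.096,1,0,0.47]]])

```text
t: 26.75
eef_pos: [0.4454, -0.116, 0.0676]
ee_rot: [[-0.683, 0.73, -0.003], [0.73, 0.683, 0.001], [0.003, -0.001, -1.0]]
wrist_force: [-0.1, 0.2, -1.1]
finger_gap: 0.0555
```

carry_out(moves=[[[1,0,0.12,0,0.06],[1,0,0.24,0,0.12],[1,0,0.36,0,0.18],[1,0,0.47,0,0.24],[1,0,0.57,0,0.3],[1,0,0.66,0,0.36],[1,0,0.73,0,0.42],[1,0,0.777,0,0.47],[1,0,0.777,0,0.505],[1,0,0.777,0,0.519],[1,0,0.777,0,0.519]]])

```text
t: 27.67
eef_pos: [0.4467, -0.0016, 0.068]
ee_rot: [[-1.0, 0.009, -0.001], [0.009, 1.0, -0.0], [0.001, -0.0, -1.0]]
wrist_force: [-0.4, 0.4, -2.0]
finger_gap: 0.0552
```

carry_out(moves=[[[1,0,0,-0.05,0],[1,0,0,-0.12,0],[1,0,0,-0.2,0],[1,0,0,-0.26,0],[1,0,0,-0.29,0],[1,0,0,-0.29,0],[1,0,0,-0.29,0]]])

```text
t: 28.25
eef_pos: [0.4472, -0.0019, 0.0248]
ee_rot: [[-1.0, 0.011, -0.001], [0.011, 1.0, 0.0], [0.001, 0.0, -1.0]]
wrist_force: [-0.3, 1.1, -1.2]
finger_gap: 0.0553
```

```bash
python3 - <<'E'
from h import *
s=bot.camera("top")[:,:,::-1].copy(); cv2.imwrite("pics/t3.png",s); d=bot.camera("side")[:,:,::-1].copy(); cv2.imwrite("pics/s3.png",d)
a=cv2.resize(s[170:260,226:326],None,fx=4,fy=4,interpolation=cv2.INTER_CUBIC);b=cv2.resize(d[170:260,230:330],None,fx=4,fy=4,interpolation=cv2.INTER_CUBIC)
cv2.imwrite("pics/p3.png",np.hstack([a,b])); print(bot.state()["eef_pos"],bot.state()["ee_rot"][:,1])
E
```

```text
[ 0.4477238  -0.00190007  0.02535009] [ 1.04779315e-02  9.99945105e-01 -2.95882240e-05]
```

View pics/p3.png

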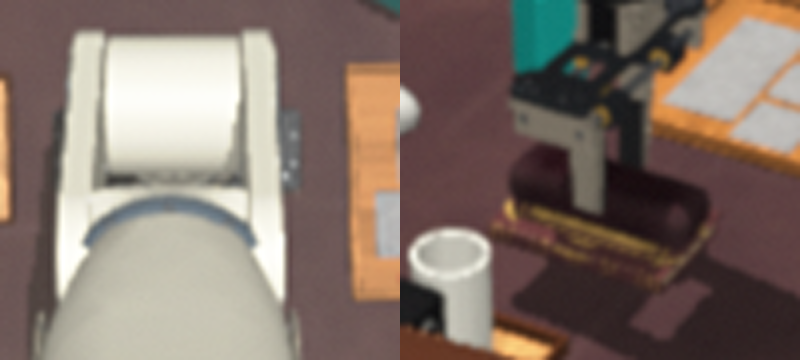

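carry_out(moves=[[[1,0,0,-0.01,0],[1,0,0,-0.02,0],[1,0,0,-0.028,0],[1,0,0,-0.033,0],[1,0,0,-0.033,0]]])

```text
t: 28.77
eef_pos: [0.4473, -0.0018, 0.02]
ee_rot: [[-1.0, 0.01, -0.0], [0.01, 1.0, 0.0], [0.0, 0.0, -1.0]]
wrist_force: [-0.1, -0.1, -1.2]
finger_gap: 0.0554
```

carry_out(moves=[[[1,0,0,-0.005,0],[1,0,0,-0.008,0],[1,0,0,-0.008,0]]])

```text
t: 29.02
eef_pos: [0.4474, -0.0018, 0.019]
ee_rot: [[-1.0, 0.01, 0.0], [0.01, 1.0, -0.0], [-0.0, -0.0, -1.0]]
wrist_force: [-0.1, -0.1, 1.3]
finger_gap: 0.0555
```

carry_out(moves=[[[-0.7,0,0,0,0],[-0.7,0,0,0,0],[-0.7,0,0,0,0],[-0.7,0,0,0,0],[-0.7,0,0,0.03,0],[-0.7,0,0,0.15,0],[-0.7,0,0,0.35,0],[-1,0,0,0.6,0],[-1,0,0,0.8,0],[-1,0,0,0.9,0],[-1,0,0.1,0.9,-0.07],[-1,0,0.3,0.9,-0.15],[-1,0,0.5,0.9,-0.23],[-1,0,0.7,0.9,-0.3],[-1,0.1,0.9,0.9,-0.38],[-1,0.146,1,0.9,-0.45]]])

```text
t: 30.35
eef_pos: [0.4703, 0.1512, 0.1546]
ee_rot: [[-0.75, 0.661, 0.002], [0.661, 0.75, 0.001], [-0.0, 0.002, -1.0]]
wrist_force: [0.5, -0.4, -0.1]
finger_gap: 0.092
```

carry_out(moves=[[[-1,0,0.1,0,-0.079],[-1,0,0.2,0,-0.158],[-1,0,0.258,0,-0.237],[-1,0,0.258,0,-0.316],[-1,0,0.258,0,-0.395],[-1,0,0.258,0,-0.474],[-1,0,0.258,0,-0.539],[-1,0,0.258,0,-0.539]]])

```text
t: 31.02
eef_pos: [0.4691, 0.1869, 0.1542]
ee_rot: [[-0.003, 1.0, 0.0], [1.0, 0.003, 0.0], [0.0, 0.0, -1.0]]
wrist_force: [0.3, -0.1, 0.3]
finger_gap: 0.0921
```

```bash
python3 - <<'E'
from h import *
s=bot.camera("top")[:,:,::-1].copy(); cv2.imwrite("pics/t4.png",s)
x0,y0,x1,y1=246,175,300,245;k=8
u=cv2.resize(s[y0:y1,x0:x1],None,fx=k,fy=k,interpolation=cv2.INTER_CUBIC);u=cv2.convertScaleAbs(u,alpha=1.6)
f=lambda P:(((proj("top",P)-[x0,y0]+.5)*k-.5)*16).round().astype(np.int32).reshape(-1,1,2)
def box(cx,cy,a,b,z,yaw):
    o=np.array([[a,b],[a,-b],[-a,-b],[-a,b]],float);c,q=np.cos(yaw),np.sin(yaw);o=o@np.array([[c,q],[-q,c]])
    return np.c_[(np.array([cx,cy])+o)/1000,np.full(4,z)]
cv2.polylines(u,[f(box(450,-2,77.5,29,.035,-.0105))],True,(255,0,255),1,cv2.LINE_AA,4)
cv2.polylines(u,[f(box(450,-2,77.5,56.5,.017,-.0105))],True,(255,255,0),1,cv2.LINE_AA,4)
cv2.imwrite("pics/p4.png",u); print(bot.state()["eef_pos"],bot.state()["ee_rot"][:,1])
E
```

```text
[0.46917417 0.18684656 0.15411393] [9.99960192e-01 8.92260811e-03 4.29218991e-05]
```

View pics/p4.png

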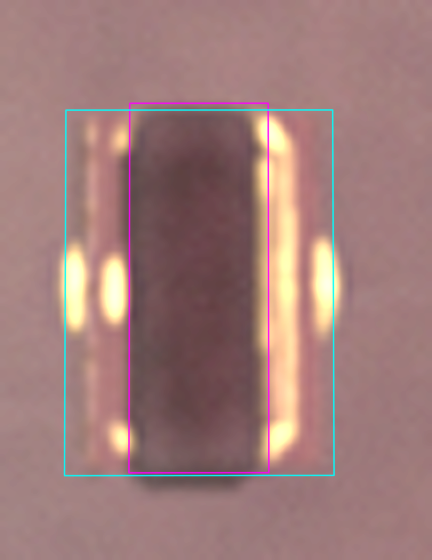

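carry_out(moves=[[[-1,-0.02,-0.1,0,0.078],[-1,-0.04,-0.25,0,0.156],[-1,-0.08,-0.4,0,0.234],[-1,-0.12,-0.55,0,0.312],[-1,-0.146,-0.7,0,0.39],[-1,-0.146,-0.85,0,0.468],[-1,-0.146,-0.95,0,0.546],[-1,-0.146,-1,0,0.624]]])

```text
t: 31.73
eef_pos: [0.4471, 0.0352, 0.1541]
ee_rot: [[-0.84, 0.543, 0.0], [0.543, 0.84, -0.0], [-0.0, -0.0, -1.0]]
wrist_force: [-0.6, 0.7, 0.3]
finger_gap: 0.0921
```

carry_out(moves=[[[-0.7,0,-0.1,0,0.078],[-0.7,0,-0.2,0,0.156],[-0.7,0,-0.258,0,0.234],[-0.7,0,-0.258,0,0.312],[-0.7,0,-0.258,0,0.365],[-0.7,0,-0.258,0,0.365],[-0.7,0,-0.258,-0.15,0.365],[-0.7,0,-0.258,-0.35,0.365],[-0.7,0,-0.258,-0.55,0.365],[-0.7,0,-0.258,-0.7,0.365],[-0.7,0,-0.258,-0.82,0.365],[-0.7,0,-0.258,-0.88,0.365],[-0.7,0,-0.258,-0.895,0.365],[-0.7,0,-0.258,-0.895,0.365]]])

```text
t: 32.9
eef_pos: [0.4473, -0.0018, 0.0196]
ee_rot: [[-1.0, 0.01, -0.001], [0.01, 1.0, 0.0], [0.001, 0.0, -1.0]]
wrist_force: [0.2, 0.4, 0.7]
finger_gap: 0.0776
```

carry_out(moves=[[[1,0,0,0,0],[1,0,0,0,0],[1,0,0,0,0],[1,0,0,0,0],[1,0,0,0,0],[1,0,0,0.02,0],[1,0,0,0.06,0],[1,0,0,0.06,0],[1,0.015,-0.005,0.06,0],[1,0.027,-0.01,0.06,0],[1,0.027,-0.01,0.06,0],[1,0.027,-0.01,0.03,0],[1,0.027,-0.01,0.005,0],[1,0.027,-0.01,-0.004,0],[1,0.027,-0.01,-0.004,0]]])

```text
t: 34.15
eef_pos: [0.4516, -0.0034, 0.0196]
ee_rot: [[-1.0, 0.01, -0.0], [0.01, 1.0, -0.0], [0.0, -0.0, -1.0]]
wrist_force: [-4.8, -0.7, 19.3]
finger_gap: 0.0549
```

carry_out(moves=[[[1,0,0,0.005,0],[1,0,0,0.005,0],[-0.7,0,0,0.005,0],[-0.7,0,0,0.005,0],[-0.7,0,0,0.005,0],[-0.7,0,0,0.005,0],[-0.7,0,0,0.03,0],[-0.7,0,0,0.15,0],[-0.7,0,0,0.35,0],[-1,0,0,0.6,0],[-1,0,0,0.8,0],[-1,0,0,0.899,0],[-1,0,0.15,0.899,-0.07],[-1,0,0.35,0.899,-0.15],[-1,0,0.55,0.899,-0.23],[-1,0,0.7,0.899,-0.3],[-1,0.1,0.9,0.899,-0.38],[-1,0.119,1,0.899,-0.45]]])

```text
t: 35.65
eef_pos: [0.4707, 0.1495, 0.1545]
ee_rot: [[-0.75, 0.661, 0.002], [0.661, 0.75, 0.001], [-0.001, 0.002, -1.0]]
wrist_force: [0.7, 0.7, -0.6]
finger_gap: 0.092
```

carry_out(moves=[[[-1,0,0.1,0,-0.079],[-1,0,0.2,0,-0.158],[-1,0,0.268,0,-0.237],[-1,0,0.268,0,-0.316],[-1,0,0.268,0,-0.395],[-1,0,0.268,0,-0.474],[-1,0,0.268,0,-0.539],[-1,0,0.268,0,-0.539],[-1,0,0.268,0,-0.539]]])

```text
t: 36.4
eef_pos: [0.4691, 0.1868, 0.1539]
ee_rot: [[-0.01, 1.0, -0.0], [1.0, 0.01, -0.0], [-0.0, -0.0, -1.0]]
wrist_force: [0.1, 0.3, -0.2]
finger_gap: 0.0916
```

```bash
python3 - <<'E'
from h import *
s=bot.camera("top")[:,:,::-1].copy(); cv2.imwrite("pics/t5.png",s);d=bot.camera("side")[:,:,::-1].copy(); cv2.imwrite("pics/s5.png",d)
x0,y0,x1,y1=246,175,300,245;k=8
u=cv2.resize(s[y0:y1,x0:x1],None,fx=k,fy=k,interpolation=cv2.INTER_CUBIC);u=cv2.convertScaleAbs(u,alpha=1.6)
f=lambda P:(((proj("top",P)-[x0,y0]+.5)*k-.5)*16).round().astype(np.int32).reshape(-1,1,2)
def box(cx,cy,a,b,z,yaw):
    o=np.array([[a,b],[a,-b],[-a,-b],[-a,b]],float);c,q=np.cos(yaw),np.sin(yaw);o=o@np.array([[c,q],[-q,c]])
    return np.c_[(np.array([cx,cy])+o)/1000,np.full(4,z)]
cv2.polylines(u,[f(box(450,-3,77.5,29,.035,-.0105))],True,(255,0,255),1,cv2.LINE_AA,4)
cv2.polylines(u,[f(box(450,-3,77.5,56.5,.017,-.0105))],True,(255,255,0),1,cv2.LINE_AA,4)
b=cv2.resize(d[195:255,245:317],None,fx=5,fy=5,interpolation=cv2.INTER_CUBIC);b=cv2.convertScaleAbs(b,alpha=1.6)
o=np.zeros((560,800,3),np.uint8);o[:,:432]=u;o[:300,436:796]=b
cv2.imwrite("pics/p5.png",o); print(bot.state()["eef_pos"],bot.state()["ee_rot"][:,1])
E
```

```text
[0.46922552 0.18681184 0.15394974] [ 9.99947023e-01  1.02932827e-02 -8.33217248e-06]
```

View pics/p5.png

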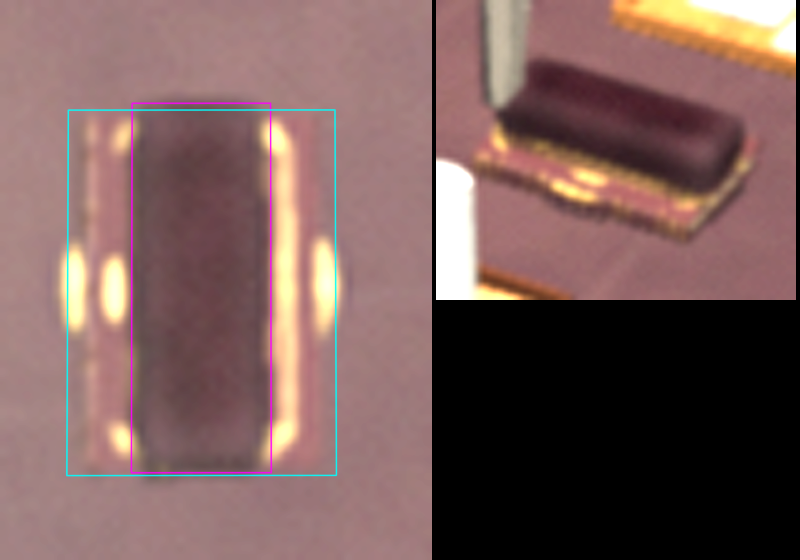

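carry_out(moves=[[[-1,0,-0.022,-0.1,0],[-1,0,-0.022,-0.25,0],[-1,0,-0.022,-0.4,0],[-1,0,-0.022,-0.52,0],[-1,0,-0.022,-0.6,0],[-1,0,-0.022,-0.635,0],[-1,0,-0.022,-0.635,0],[-1,0,-0.022,-0.635,0],[-1,0,-0.022,-0.635,0]]], force=20)

```text
t: 37.25
eef_pos: [0.4699, 0.1838, 0.0595]
ee_rot: [[-0.008, 1.0, 0.001], [1.0, 0.008, 0.0], [0.0, 0.001, -1.0]]
wrist_force: [-0.4, 0.1, -0.7]
finger_gap: 0.0918
```

carry_out(moves=[[[1,0,0,0,0],[1,0,0,0,0],[1,0,0,0,0],[1,0,0,0,0],[1,0,0,0,0],[1,0,0,0,0],[1,0,0,0,0]]])

```text
t: 37.83
eef_pos: [0.4695, 0.1836, 0.0587]
ee_rot: [[-0.007, 1.0, 0.0], [1.0, 0.007, 0.0], [0.0, 0.0, -1.0]]
wrist_force: [0.6, -0.4, 1.7]
finger_gap: 0.0527
```

carry_out(moves=[[[1,0,0,0.05,0],[1,0,0,0.13,0],[1,0,0,0.25,0],[1,0,0,0.37,0],[1,0,-0.04,0.46,0],[1,-0.01,-0.12,0.5,0],[1,-0.02,-0.24,0.5,0],[1,-0.04,-0.38,0.5,0],[1,-0.06,-0.53,0.5,0],[1,-0.08,-0.68,0.5,0],[1,-0.1,-0.84,0.5,0],[1,-0.12,-1.0,0.5,0]]])

```text
t: 38.83
eef_pos: [0.4501, 0.032, 0.1333]
ee_rot: [[-0.007, 1.0, -0.001], [1.0, 0.007, -0.0], [-0.0, -0.001, -1.0]]
wrist_force: [0.1, 0.4, -1.9]
finger_gap: 0.0523
```

carry_out(moves=[[[1,-0.02,-0.16,0,0],[1,-0.04,-0.32,0,0],[1,-0.06,-0.49,0,0],[1,-0.08,-0.66,0,0],[1,-0.1,-0.83,0,0],[1,-0.12,-1,0,0]]])

```text
t: 39.33
eef_pos: [0.4319, -0.1179, 0.1334]
ee_rot: [[-0.007, 1.0, -0.001], [1.0, 0.007, 0.0], [0.0, -0.001, -1.0]]
wrist_force: [0.6, -0.8, -2.7]
finger_gap: 0.0526
```

carry_out(moves=[[[1,-0.04,-0.16,0,0],[1,-0.08,-0.33,0,0],[1,-0.12,-0.5,0,0],[1,-0.16,-0.66,0,0],[1,-0.19,-0.83,0,0],[1,-0.223,-1,0,0]]])

```text
t: 39.83
eef_pos: [0.3983, -0.2676, 0.1334]
ee_rot: [[-0.007, 1.0, -0.001], [1.0, 0.007, 0.0], [0.0, -0.001, -1.0]]
wrist_force: [0.7, -1.2, -1.5]
finger_gap: 0.0528
```

carry_out(moves=[[[1,0,-0.15,0,0],[1,0,-0.28,0,0],[1,0,-0.38,0,0],[1,0,-0.46,0,0],[1,0,-0.5,0,0],[1,0,-0.52,0,0],[1,0,-0.522,-0.06,0],[1,0,-0.522,-0.15,0],[1,0,-0.522,-0.25,0],[1,0,-0.522,-0.34,0],[1,0,-0.522,-0.4,0],[1,0,-0.522,-0.42,0],[1,0,-0.522,-0.43,0],[1,0,-0.522,-0.43,0],[1,0,-0.522,-0.43,0]]])

```text
t: 41.08
eef_pos: [0.4002, -0.3449, 0.0696]
ee_rot: [[-0.007, 1.0, 0.001], [1.0, 0.007, -0.0], [-0.0, 0.001, -1.0]]
wrist_force: [1.2, 0.1, -2.1]
finger_gap: 0.0525
```

```bash
cat > rd.py <<'E'
from h import *
p=[];r=[]
for i in range(3):
    bot.camera("top"); s=bot.state(); p.append(s["eef_pos"]); r.append(s["ee_rot"][:,1])
print(np.mean(p,0).round(5),np.std(p,0).round(5),"jaw yaw",np.degrees(np.arctan2(np.mean(r,0)[1],np.mean(r,0)[0])).round(2),s["wrist_force"].round(1))
E
python3 rd.py
```

```text
[ 0.40023 -0.34504  0.06978] [4.e-05 2.e-05 1.e-05] jaw yaw 0.41 [ 0.2  1.  -1.9]
```

carry_out(moves=[[[1,-0.001,0.002,-0.02,0],[1,-0.001,0.002,-0.04,0],[1,-0.001,0.002,-0.055,0],[1,-0.001,0.002,-0.063,0],[1,-0.001,0.002,-0.063,0],[1,-0.001,0.002,-0.063,0]]])

```text
t: 41.73
eef_pos: [0.3997, -0.3445, 0.0597]
ee_rot: [[-0.007, 1.0, -0.0], [1.0, 0.007, 0.0], [0.0, -0.0, -1.0]]
wrist_force: [-0.3, 0.2, 0.5]
finger_gap: 0.0526
```

carry_out(moves=[[[-1,0,0,0,0],[-1,0,0,0,0],[-1,0,0,0,0],[-1,0,0,0,0],[-1,0,0,0,0],[-1,0,0,0,0],[-1,0,0,0.1,0],[-1,0,0,0.3,0],[-1,0,0,0.5,0],[-1,0,0,0.65,0],[-1,0,0.2,0.68,0],[-1,0.03,0.45,0.68,0],[-1,0.06,0.7,0.68,0],[-1,0.1,0.96,0.68,0]]])

```text
t: 42.9
eef_pos: [0.4144, -0.1994, 0.162]
ee_rot: [[-0.006, 1.0, 0.001], [1.0, 0.006, -0.0], [-0.0, 0.001, -1.0]]
wrist_force: [0.7, -0.0, 0.1]
finger_gap: 0.0923
```

carry_out(moves=[[[-1,0.04,0.26,0,0],[-1,0.08,0.51,0,0],[-1,0.12,0.76,0,0],[-1,0.16,1,0,0]]])

```text
t: 43.23
eef_pos: [0.4386, -0.0486, 0.1619]
ee_rot: [[-0.007, 1.0, 0.001], [1.0, 0.007, -0.0], [-0.0, 0.001, -1.0]]
wrist_force: [0.9, -0.4, -0.0]
finger_gap: 0.0918
```

carry_out(moves=[[[-1,0.04,0.26,0,0],[-1,0.08,0.51,0,0],[-1,0.12,0.76,0,0],[-1,0.16,1,0,0]]])

```text
t: 43.57
eef_pos: [0.4626, 0.1017, 0.1619]
ee_rot: [[-0.007, 1.0, 0.0], [1.0, 0.007, 0.0], [0.0, 0.0, -1.0]]
wrist_force: [-0.3, -1.2, 0.4]
finger_gap: 0.0918
```

carry_out(moves=[[[-1,0.02,0.25,0,0],[-1,0.045,0.5,0,0],[-1,0.045,0.75,0,0],[-1,0.045,0.92,0,0],[-1,0.045,1,0,0],[-1,0.045,1,0,0],[-1,0.045,1,0,0],[-1,0.045,1,0,0]]])

```text
t: 44.23
eef_pos: [0.4692, 0.2483, 0.1615]
ee_rot: [[-0.007, 1.0, -0.001], [1.0, 0.007, -0.001], [-0.001, -0.001, -1.0]]
wrist_force: [-0.5, 0.2, 0.1]
finger_gap: 0.0918
```

```bash
python3 rd.py; python3 - <<'E'
from h import *
s=bot.camera("top")[:,:,::-1].copy(); cv2.imwrite("pics/t6.png",s)
S6=8;x0,y0,x1,y1=312,185,392,250
u=cv2.resize(s[y0:y1,x0:x1],None,fx=S6,fy=S6,interpolation=cv2.INTER_CUBIC)
f=lambda P:(((proj("top",P)-[x0,y0]+.5)*S6-.5)*16).round().astype(np.int32).reshape(-1,1,2)
t=np.linspace(0,2*np.pi,60)
cv2.polylines(u,[f(np.c_[.4008+.027*np.cos(t),-.3433+.027*np.sin(t),np.full(60,.098)])],True,(255,0,255),1,cv2.LINE_AA,4)
cv2.imwrite("pics/p6.png",u)
E
```

```text
[0.46941 0.24818 0.1617 ] [9.e-05 6.e-05 7.e-05] jaw yaw 0.33 [ 0.1 -0.1  0.6]
```

View pics/p6.png

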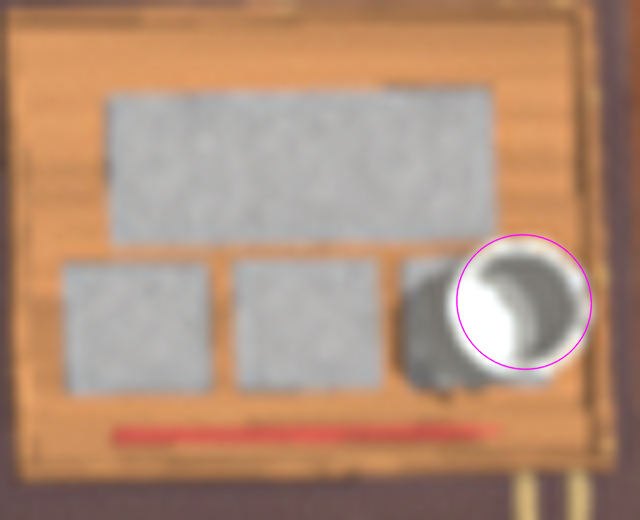

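carry_out(moves=[[[-1,0.002,0.011,-0.1,0],[-1,0.002,0.011,-0.25,0],[-1,0.002,0.011,-0.4,0],[-1,0.002,0.011,-0.55,0],[-1,0.002,0.011,-0.64,0],[-1,0.002,0.011,-0.667,0],[-1,0.002,0.011,-0.667,0],[-1,0.002,0.011,-0.667,0],[1,0.002,0.011,-0.667,0],[1,0.002,0.011,-0.667,0],[1,0.002,0.011,-0.667,0],[1,0.002,0.011,-0.667,0],[1,0.002,0.011,-0.667,0],[1,0.002,0.011,-0.667,0],[1,0.002,0.011,-0.667,0]]])

```text
t: 45.68
eef_pos: [0.47, 0.2513, 0.0618]
ee_rot: [[-0.007, 1.0, 0.001], [1.0, 0.007, 0.0], [0.0, 0.001, -1.0]]
wrist_force: [1.4, 0.5, -1.5]
finger_gap: 0.0479
```

```bash
python3 rd.py
```

```text
[0.47001 0.25135 0.06178] [1.e-05 1.e-05 0.e+00] jaw yaw 0.41 [ 1.6 -0.6  1.7]
```

carry_out(moves=[[[1,0,0,0.05,0],[1,0,0,0.13,0],[1,0,0,0.25,0],[1,0,0,0.37,0],[1,0,-0.04,0.46,0],[1,-0.01,-0.12,0.5,0],[1,-0.02,-0.24,0.5,0],[1,-0.04,-0.38,0.5,0],[1,-0.06,-0.53,0.5,0],[1,-0.08,-0.68,0.5,0],[1,-0.1,-0.84,0.5,0],[1,-0.12,-1.0,0.5,0]]])

```text
t: 46.83
eef_pos: [0.4502, 0.0995, 0.1361]
ee_rot: [[-0.007, 1.0, -0.002], [1.0, 0.007, -0.0], [-0.0, -0.002, -1.0]]
wrist_force: [1.1, -0.1, -3.9]
finger_gap: 0.048
```

carry_out(moves=[[[1,-0.02,-0.16,0,0],[1,-0.04,-0.32,0,0],[1,-0.06,-0.49,0,0],[1,-0.08,-0.66,0,0],[1,-0.1,-0.83,0,0],[1,-0.12,-1,0,0]]])

```text
t: 47.33
eef_pos: [0.432, -0.0503, 0.1362]
ee_rot: [[-0.007, 1.0, -0.002], [1.0, 0.007, 0.0], [0.0, -0.002, -1.0]]
wrist_force: [0.8, -0.0, -3.2]
finger_gap: 0.0476
```

carry_out(moves=[[[1,-0.04,-0.16,0,0],[1,-0.08,-0.33,0,0],[1,-0.12,-0.5,0,0],[1,-0.16,-0.66,0,0],[1,-0.19,-0.83,0,0],[1,-0.229,-1,0,0]]])

```text
t: 47.83
eef_pos: [0.3977, -0.1999, 0.1362]
ee_rot: [[-0.007, 1.0, -0.001], [1.0, 0.007, 0.001], [0.001, -0.001, -1.0]]
wrist_force: [0.2, 0.2, -3.4]
finger_gap: 0.048
```

carry_out(moves=[[[1,0,-0.15,0,0],[1,0,-0.28,0,0],[1,0,-0.38,0,0],[1,0,-0.45,0,0],[1,0,-0.475,0,0],[1,0,-0.484,0,0],[1,0,-0.484,-0.06,0],[1,0,-0.484,-0.15,0],[1,0,-0.484,-0.25,0],[1,0,-0.484,-0.34,0],[1,0,-0.484,-0.4,0],[1,0,-0.484,-0.42,0],[1,0,-0.484,-0.427,0],[1,0,-0.484,-0.427,0],[1,0,-0.484,-0.427,0]]])

```text
t: 49.08
eef_pos: [0.3998, -0.2715, 0.0731]
ee_rot: [[-0.007, 1.0, 0.001], [1.0, 0.007, -0.0], [-0.0, 0.001, -1.0]]
wrist_force: [-0.4, -0.1, -3.2]
finger_gap: 0.0481
```

```bash
python3 rd.py
```

```text
[ 0.39981 -0.27164  0.0732 ] [4.e-05 1.e-05 2.e-05] jaw yaw 0.41 [ 0.1 -0.1 -3.9]
```

Lower about 10.3 mm to z ≈ 0.0629.

carry_out(moves=[[[1,-0.001,0.002,-0.02,0],[1,-0.001,0.002,-0.04,0],[1,-0.001,0.002,-0.056,0],[1,-0.001,0.002,-0.066,0],[1,-0.001,0.002,-0.069,0],[1,-0.001,0.002,-0.069,0],[1,-0.001,0.002,-0.069,0]]])

```text
t: 49.82
eef_pos: [0.3994, -0.2712, 0.0625]
ee_rot: [[-0.007, 1.0, 0.0], [1.0, 0.007, -0.0], [-0.0, 0.0, -1.0]]
wrist_force: [-0.7, 1.3, 4.4]
finger_gap: 0.0481
```

carry_out(moves=[[[-1,0,0,0,0],[-1,0,0,0,0],[-1,0,0,0,0],[-1,0,0,0,0],[-1,0,0,0,0],[-1,0,0,0,0],[-1,0,0,0.1,0],[-1,0,0,0.3,0],[-1,0,0,0.5,0],[-1,0,0,0.65,0],[-1,0,0.2,0.68,0],[-1,0.03,0.45,0.68,0],[-1,0.06,0.7,0.68,0],[-1,0.1,0.96,0.68,0]]])

```text
t: 50.98
eef_pos: [0.414, -0.126, 0.1645]
ee_rot: [[-0.006, 1.0, 0.001], [1.0, 0.006, -0.0], [-0.0, 0.001, -1.0]]
wrist_force: [0.2, 0.4, -0.6]
finger_gap: 0.0919
```

carry_out(moves=[[[-1,0.04,0.26,0,0],[-1,0.08,0.51,0,0],[-1,0.12,0.76,0,0],[-1,0.16,1,0,0]]])

```text
t: 51.32
eef_pos: [0.4381, 0.0249, 0.1644]
ee_rot: [[-0.007, 1.0, 0.001], [1.0, 0.007, 0.0], [0.0, 0.001, -1.0]]
wrist_force: [0.8, -0.3, -0.5]
finger_gap: 0.0916
```

carry_out(moves=[[[-1,0.04,0.26,0,0],[-1,0.08,0.51,0,0],[-1,0.12,0.76,0,0],[-1,0.16,1,0,0]]])

```text
t: 51.65
eef_pos: [0.4621, 0.1751, 0.1643]
ee_rot: [[-0.007, 1.0, 0.0], [1.0, 0.007, 0.0], [0.0, 0.0, -1.0]]
wrist_force: [0.6, 0.3, -0.2]
finger_gap: 0.0916
```

carry_out(moves=[[[-1,0.02,0.25,0,0],[-1,0.047,0.5,0,0],[-1,0.047,0.75,0,0],[-1,0.047,0.92,0,0],[-1,0.047,1,0,0],[-1,0.047,1,0,0],[-1,0.047,1,0,0],[-1,0.047,1,0,0]]])

```text
t: 52.32
eef_pos: [0.469, 0.3215, 0.164]
ee_rot: [[-0.007, 1.0, -0.001], [1.0, 0.007, -0.001], [-0.001, -0.001, -1.0]]
wrist_force: [-0.2, -0.6, 0.1]
finger_gap: 0.0919
```

```bash
python3 rd.py
```

```text
[0.46929 0.32145 0.16425] [8.e-05 8.e-05 8.e-05] jaw yaw 0.33 [-0.5 -0.3  0.1]
```

carry_out(moves=[[[-1,0.002,0.012,-0.1,0],[-1,0.002,0.012,-0.25,0],[-1,0.002,0.012,-0.4,0],[-1,0.002,0.012,-0.55,0],[-1,0.002,0.012,-0.67,0],[-1,0.002,0.012,-0.715,0],[-1,0.002,0.012,-0.724,0],[-1,0.002,0.012,-0.724,0],[1,0.002,0.012,-0.724,0],[1,0.002,0.012,-0.724,0],[1,0.002,0.012,-0.724,0],[1,0.002,0.012,-0.724,0],[1,0.002,0.012,-0.724,0],[1,0.002,0.012,-0.724,0],[1,0.002,0.012,-0.724,0],[1,0.002,0.012,-0.724,0]]])

```text
t: 53.8
eef_pos: [0.4698, 0.3248, 0.0558]
ee_rot: [[-0.007, 1.0, 0.0], [1.0, 0.007, 0.0], [0.0, 0.0, -1.0]]
wrist_force: [1.9, -0.6, 0.7]
finger_gap: 0.0438
```

```bash
python3 rd.py
```

```text
[0.46979 0.32483 0.05576] [1.e-05 1.e-05 0.e+00] jaw yaw 0.41 [ 0.5 -0.9  1.5]
```

carry_out(moves=[[[1,0,0,0.05,0],[1,0,0,0.13,0],[1,0,0,0.25,0],[1,0,0,0.37,0],[1,0,-0.04,0.46,0],[1,-0.01,-0.12,0.5,0],[1,-0.02,-0.24,0.5,0],[1,-0.04,-0.38,0.5,0],[1,-0.06,-0.53,0.5,0],[1,-0.08,-0.68,0.5,0],[1,-0.1,-0.84,0.5,0],[1,-0.12,-1.0,0.5,0]]])

```text
t: 54.95
eef_pos: [0.4504, 0.1726, 0.1305]
ee_rot: [[-0.007, 1.0, -0.001], [1.0, 0.007, -0.001], [-0.001, -0.001, -1.0]]
wrist_force: [-0.0, -1.0, -2.8]
finger_gap: 0.0439
```

carry_out(moves=[[[1,-0.02,-0.16,0,0],[1,-0.04,-0.32,0,0],[1,-0.06,-0.49,0,0],[1,-0.08,-0.66,0,0],[1,-0.1,-0.83,0,0],[1,-0.12,-1,0,0]]])

```text
t: 55.45
eef_pos: [0.4321, 0.0229, 0.1306]
ee_rot: [[-0.007, 1.0, -0.001], [1.0, 0.007, -0.0], [-0.0, -0.001, -1.0]]
wrist_force: [0.9, -0.4, -3.6]
finger_gap: 0.044
```

carry_out(moves=[[[1,-0.04,-0.16,0,0],[1,-0.08,-0.33,0,0],[1,-0.12,-0.5,0,0],[1,-0.16,-0.66,0,0],[1,-0.19,-0.83,0,0],[1,-0.228,-1,0,0]]])

```text
t: 55.95
eef_pos: [0.3978, -0.1267, 0.1306]
ee_rot: [[-0.007, 1.0, -0.0], [1.0, 0.007, -0.0], [-0.0, -0.0, -1.0]]
wrist_force: [0.7, -0.6, -2.7]
finger_gap: 0.0437
```

carry_out(moves=[[[1,0,-0.15,0,0],[1,0,-0.28,0,0],[1,0,-0.38,0,0],[1,0,-0.45,0,0],[1,0,-0.49,0,0],[1,0,-0.5,0,0],[1,0,-0.5,-0.06,0],[1,0,-0.5,-0.15,0],[1,0,-0.5,-0.25,0],[1,0,-0.5,-0.34,0],[1,0,-0.5,-0.4,0],[1,0,-0.5,-0.42,0],[1,0,-0.5,-0.425,0],[1,0,-0.5,-0.425,0],[1,0,-0.5,-0.425,0]]])

```text
t: 57.2
eef_pos: [0.3998, -0.2004, 0.0674]
ee_rot: [[-0.007, 1.0, 0.001], [1.0, 0.007, -0.0], [-0.0, 0.001, -1.0]]
wrist_force: [-0.6, -0.1, -3.6]
finger_gap: 0.0438
```

```bash
python3 rd.py
```

```text
[ 0.39984 -0.20047  0.06746] [3.e-05 2.e-05 2.e-05] jaw yaw 0.41 [-0.3  0.6 -2. ]
```

carry_out(moves=[[[1,-0.001,0,-0.02,0],[1,-0.001,0,-0.04,0],[1,-0.001,0,-0.056,0],[1,-0.001,0,-0.066,0],[1,-0.001,0,-0.07,0],[1,-0.001,0,-0.07,0],[1,-0.001,0,-0.07,0]]])

```text
t: 57.93
eef_pos: [0.3993, -0.2003, 0.0566]
ee_rot: [[-0.007, 1.0, 0.0], [1.0, 0.007, 0.0], [-0.0, 0.0, -1.0]]
wrist_force: [-0.0, 1.7, 3.4]
finger_gap: 0.0438
```

Touching. Release, rise, and move clear toward +y so the organiser and notebook can be seen.

carry_out(moves=[[[-1,0,0,0,0],[-1,0,0,0,0],[-1,0,0,0,0],[-1,0,0,0,0],[-1,0,0,0,0],[-1,0,0,0,0],[-1,0,0,0.1,0],[-1,0,0,0.3,0],[-1,0,0,0.5,0],[-1,0,0,0.65,0],[-1,0,0.2,0.8,0],[-1,0.03,0.45,0.9,0],[-1,0.06,0.7,0.9,0],[-1,0.1,0.96,0.9,0]]])

```text
t: 59.1
eef_pos: [0.4147, -0.0553, 0.1927]
ee_rot: [[-0.005, 1.0, 0.003], [1.0, 0.005, -0.0], [-0.0, 0.003, -1.0]]
wrist_force: [1.2, 0.1, -0.1]
finger_gap: 0.0922
```

carry_out(moves=[[[-1,0,0.26,0,0],[-1,0,0.51,0,0],[-1,0,0.76,0,0],[-1,0,1,0,0]]])

```text
t: 59.43
eef_pos: [0.4138, 0.0956, 0.1916]
ee_rot: [[-0.007, 1.0, 0.0], [1.0, 0.007, 0.0], [0.0, 0.0, -1.0]]
wrist_force: [-0.0, 0.6, -0.1]
finger_gap: 0.0925
```

carry_out(moves=[[[-1,0,0.26,0,0],[-1,0,0.51,0,0],[-1,0,0.76,0,0],[-1,0,1,0,0],[-1,0,1,0,0],[-1,0,1,0,0]]])

```text
t: 59.93
eef_pos: [0.4138, 0.2451, 0.1911]
ee_rot: [[-0.01, 1.0, -0.0], [1.0, 0.01, -0.0], [-0.0, -0.0, -1.0]]
wrist_force: [-1.3, -0.1, -0.2]
finger_gap: 0.0919
```

```bash
python3 - <<'E'
from h import *
s=bot.camera("top")[:,:,::-1].copy(); d=bot.camera("side")[:,:,::-1].copy(); cv2.imwrite("pics/t7.png",s);cv2.imwrite("pics/s7.png",d)
o0=cv2.imread("pics/top0.png")
S6=8;x0,y0,x1,y1=312,185,392,250
f=lambda P:(((proj("top",P)-[x0,y0]+.5)*S6-.5)*16).round().astype(np.int32).reshape(-1,1,2)
u=cv2.resize(s[y0:y1,x0:x1],None,fx=S6,fy=S6,interpolation=cv2.INTER_CUBIC)
exp={"clock":(399.7,-199.3,.094,22,31),"spk":(400.3,-271.3,.102,24,26),"cup":(400.8,-343.3,.098,0,0)}
for k,(x,y,z,a,b) in exp.items():
    t=np.linspace(0,2*np.pi,60)
    o=np.c_[27*np.cos(t),27*np.sin(t)] if k=="cup" else np.array([[a,b],[a,-b],[-a,-b],[-a,b]],float)
    o=o@np.array([[1,.0075],[-.0075,1]])
    cv2.polylines(u,[f(np.c_[(np.array([x,y])+o)/1000,np.full(len(o),z)])],True,(255,0,255),1,cv2.LINE_AA,4)
cv2.imwrite("pics/p7.png",u)
cv2.imwrite("pics/q7.png",cv2.resize(d[140:270,180:380],None,fx=4,fy=4,interpolation=cv2.INTER_CUBIC))
# before/after shift by phase correlation on each object's patch (top tops)
for n,b in {"clock":(318,218,344,234),"spk":(343,217,363,234),"cup":(364,210,390,234)}.items():
    a,c=[cv2.cvtColor(i,cv2.COLOR_BGR2GRAY).astype(np.float32) for i in(o0,s)]
    T=a[b[1]+2:b[3]-2,b[0]+2:b[2]-2]; W=c[b[1]-2:b[3]+2,b[0]-2:b[2]+2]
    up8=lambda m:cv2.resize(m,None,fx=8,fy=8,interpolation=cv2.INTER_CUBIC)
    R=cv2.matchTemplate(up8(W),up8(T),cv2.TM_CCOEFF_NORMED); _,m,_,l=cv2.minMaxLoc(R)
    print(n,"shift px",(np.array(l)/8-4),"score",round(m,3))
print(bot.state()["eef_pos"])
E
```

```text
clock shift px [0.  0.5] score 0.982
spk shift px [0.    0.375] score 0.984
cup shift px [-0.125  0.375] score 0.88
[0.41380271 0.24303454 0.19107637]
```

View pics/p7.png

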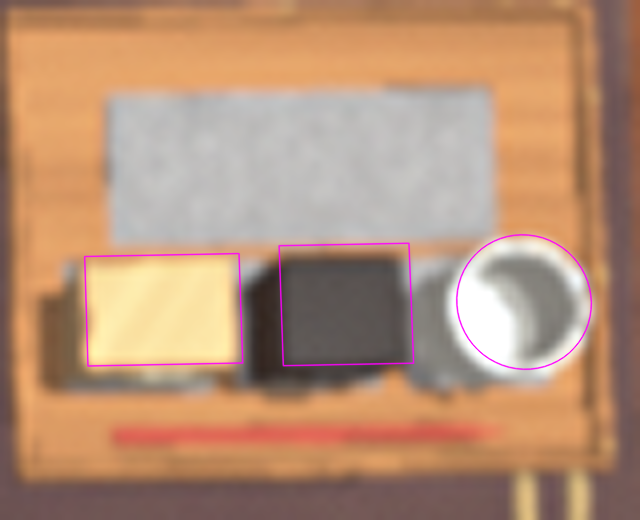

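View pics/q7.png

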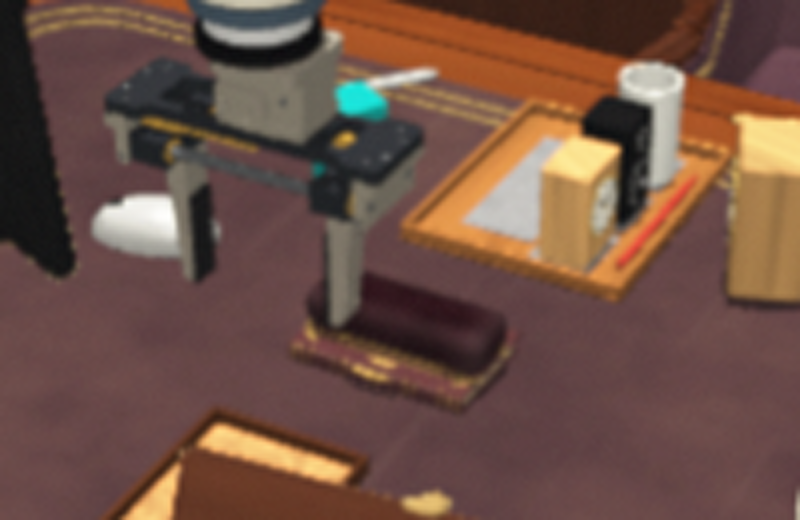

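```bash
python3 -c "
from plant import bot
print(bot.state()['t']);print(bot.close_job())"
```

```text
60.0333
the job is handed in; nothing more can be done
None
```

The job is finished and handed in at about 60 s of the 141 s allowed. I moved the clock, then the loudspeaker, then the cup upright into the side tray. The case then went lengthwise onto the middle of the closed notebook. After that I put the cup, loudspeaker and clock back in their places.

- **The three things:** in the last pictures they all stand upright on their pads. They are square to the organiser; the jaws were at 0.41°, against about 0.4° for the organiser. Comparing pictures from before and after puts each about 0.4–0.5 px, or roughly 1.3 mm, further toward -x than before, and within about 0.5 mm in y. The gripper readings differ from the pick-up poses by less than 1 mm, so I did not correct this.
- **The case:** my first placing was about 4 mm off along the notebook. I gripped it again and shifted it before returning anything. The check after that showed it centred to within about 1–2 mm, and the last side view shows it still on the notebook.
- **Forces:** the highest wrist force I read at the end of any move was about 19 N, as I set the case down the second time. The gripper was clear of everything when I handed in.

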